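Load and lock the coupling proof-test box

ROBOT

A 6-joint arm with a two-finger parallel gripper is mounted at the origin on the work surface. World frame = base frame: x ahead of the robot, y to its left, z up, the work surface at z = 0. Lengths are in m, angles in rad, forces in N, time in s.
With the tool pointing down it reaches from about 0.275 to 0.825 m from the base axis. Payload 4.9 kg.
Tool frame: the origin (TCP) lies at the very end of the fingers, on their centre line; the grasp point (between the pads) lies 19 mm behind it; z points along the fingers, y is the line along which they close (so a half turn about z gives the same grasp; the last joint's range is limited). The gripper opens to 85 mm and grips with 20 to 120 N. Pads are 22 mm wide; open, the fingers measure 114 mm over their backs; the gripper's body (76 mm by 85 mm) begins 54 mm behind the grasp point. The pads swing forward as they close: fully open they stand 13 mm farther back than shut.
Start: joints at [-1.394, 0.326, -0.193, 1.052, 0, 1.437], TCP at [0.168, -0.524, 0.231] pointing down, gripper open.
Joint ranges: [-2.65, 2.65], [-0.97, 1.79], [-1.3, 1.35], [-1.93, 2.1], [-1.47, 1.37], [-3.14, 3.14]. Speed limits (rad/s): [2.57, 2.57, 3.14, 3.14, 3.14, 3.14].

INTERFACE

Orientations are given as a unit quaternion [w, x, y, z].
In Python, from station import status, viewer, robot gives the robot as it stands. The module is installed in compiled form; this text tells all that it offers.
- The arm moves only by the tool jog_arm, never from a script. Its argument "targets" is a list of rows, each a list of 4 numbers: the shift along the tool's x, y, z normalised to -1 to 1, where 1 is 100 mm, then the turn about the tool's z normalised to -1 to 1, where 1 is 180 degrees. In form: [[x, y, z, roll], ...]. A call has 1 to 5 rows; each row is the pose to reach, as a shift and turn from the pose commanded when the call began, along the tool's axes at that moment, turning the shorter way round; what a row does not reach only later rows make up. A row lasts 1/10 s, in which the tool goes at most 50 mm and 8.59 degrees, less where a joint would pass 70% of its speed; a pose out of reach is approached as far as the arm can. A call with a number of a shift or a turn outside -1 to 1 is refused whole. A call with a gripper value outside its range is refused whole. "gripper" is the opening, from -1 (shut) to 1 (fully open), so that 0 is half open, set as the call begins (left out, the last holds). The fingers move at their own pace and stop on an object; the grip force is fixed at half the most. Time passes only in rows, so rows that repeat a pose let the fingers close. It gives the time, the measured TCP pose, the force, the opening and the grip force at its end, in the units of the state.
- status.get_obs(): the state, without advancing time (a new reading comes with each control period).
- viewer.grab_frame(name): name is "side" or "top"; returns the picture (400x640x3 uint8, red, green, blue); there is no depth.
- viewer.get_calibration(name): a dict with "K" (3x3 intrinsics, pixels), "eye" and "rotation" of the camera in the world. Camera axes: x right, y up, looking along -z (the intrinsics and any distortion apply to the point x, -y, -z); pixel columns grow to the right and rows downward; lengths in m; the calibration is good to about 2 mm. A picture is of the moment at which its call begins. get_calibration takes no time and is no camera call.
- robot.hand_in(): hands the job in; it is judged then, once.
The state is a dict: "time_s": time; "joint_positions": joint angles; "joint_vel": joint speeds; "joint_efforts": joint torques, N m; "tool_pos": TCP position; "orientation": TCP orientation; "ft_force": force on the tool from outside, world axes, zero at the start; "torque": the same for the moment, N m; "gripper_width": opening from 0.0 (shut) to 1.0 (fully open); "gripper_force": force on a finger pad.
Only numpy, scipy, OpenCV 4.12 (cv2) and the standard library are available. Lean on these libraries where they do the work, as an engineer would, in place of code of your own. Each camera call takes 0.05 s, during which the arm holds its last target. There are 200 camera calls.

TASK

Get the hose couplings ready for the proof test. First, with the guard still pinned back, stand every coupling from the blue mat upright in the red tray, one to a pocket; then draw the locking pin out of its bore and park it in the side notch of the small bracket, hanging by its red head, and slide the clear guard fully shut over the tray. Finally tighten the clamp bolt clockwise with its torque wrench until the bolt is tight and the wrench's hinge clearly breaks over, but stop there (do not force the hinge on to its end stop), and leave the other things on the bench alone.

Things in the scene. Friction and masses are not known exactly. Their poses are not given: they have to be found in the camera images.
- tray (a point): Middle of the floor of the red tray on the fixed test station. x = away from the robot, y = along the row of five pockets, z up. Pockets centred at y = -98, -49, 0, 49, 98 mm, x = 0, each 48 (x) by 45 mm inside; floor 10 mm above the bench, walls 4 mm thick, 18 mm tall. The open guard stands beyond (+x), its front edge 62 mm from here, roof 70 mm above the bench. Place and yaw vary.
- coupling0_mid (a point): A hydraulic hose coupling, steel ferrule below and brass end above, a round body 38 mm in diameter and 42 mm tall, about 0.2 kg, standing on the blue mat (3 mm thick). Point at its centre, 21 mm above its underside; z is its own axis, up. Couplings are alike; some may be absent.
- pin_head (a point): Centre of the red head of the loose steel locking pin (0.13 kg), z along the pin, up. Head 28 mm diameter, 34 mm tall (17 mm above and below this point); under it a neck 10 mm in diameter, 22 mm long, then the shank, 16 mm in diameter, 45 mm long, its foot 84 mm below this point. It starts upright in the bore, the head's underside 76 mm above the bench.
- pin_neck (a point): Point on the pin's axis at the underside of its head (17 mm below pin_head), where the neck begins.
- bore (a point): Mouth of the bore (19 mm wide, 30 mm deep) in the dark block at the right end of the station, 39 mm above the bench. The guard's yellow ear (hole 19 mm, top 48 mm above the bench) lies over it, so the pin must rise 45 mm or more to come free. Axes as tray.
- notch (a point): Seat at the closed end of the notch in the yellow top plate (6 mm thick, top 80 mm above the bench) of the fixed pin-park bracket, level with the plate's top; the pin's axis belongs here. Notch 13 mm wide (neck passes, shank does not), open towards its own -x, the plate's edge 30 mm off that way; the plate reaches 38 mm in +x, 35 mm each way in y. Parked, the pin's foot is 13 mm above the bench.
- guard (a joint): Slide of the clear guard with yellow edges: 0 = open (pinned), 0.100 m = fully shut over the tray; it moves along the station's -x (towards the robot), about 2.5 N of friction, and stays where left.
- guard_handle (a point): Centre of the black handle bar on the guard's roof: 14 mm thick in x, 70 mm long in y, 36 mm tall (18 mm above and below this point). Axes as tray; moves with the guard.
- nut (a joint): Angle of the clamp bolt under the torque wrench at the left end of the station, rad, growing as it tightens (clockwise from above); it starts between 0 and 0.2 and is tight, against a hard stop, at 0.60. Turning it takes about 0.45 N m.
- breakover (a joint): Angle of the break-over hinge in the wrench, rad: 0 = straight, growing clockwise from above; it gives only once the bolt is tight, at about 1.2 N m, then stays bent where left; clearly broken over from 0.12 on; the end stop is at 0.50 and beyond 0.42 counts as forced.
- nut_axis (a point): Point on the vertical axis of the clamp bolt, level with the wrench handle (56 mm above the bench). Its x axis points opposite to the wrench's head arm.
- wrench_grip (a point): Centre of the wrench's red handle (22 mm diameter, 75 mm long, level, 56 mm above the bench, free space below). 140 mm from nut_axis when straight; its x axis points along the handle towards the hinge; the free end is 30 mm away in -x. The hinge is 50 mm from the bolt's axis. At the start it points roughly to the robot; tightening swings it to the left (+y).
- spray: Green spray can, 60 mm diameter, 160 mm tall, a bystander; origin at its underside.
- redbin: Small empty red stock bin, 140 x 100 x 70 mm, a bystander; origin at its underside.
- spanner: Open-ended spanner lying on the bench, a bystander; origin at its underside.
- mat_mid (a point): Centre of the blue plastic mat, 90 mm (x) by 380 mm (y), 3 mm thick, fixed, on which the couplings start.
- coupling1_mid (a point): Another such coupling, alike; same point and axes; None if absent.
- coupling2_mid (a point): Another such coupling, alike; same point and axes; None if absent.
- coupling3_mid (a point): Another such coupling, alike; same point and axes; None if absent.
- coupling4_mid (a point): Another such coupling, alike; same point and axes; None if absent.
There are look-alikes about, which are no part of the job. Leave any turquoise look-alike of the part that bears coupling0_mid alone.

How it is judged:
On the way, in this order (a step that is already met when the one before it is completed fails the run):
1. every coupling stands upright in the tray, released, with the pin still in its bore (x of coupling0_mid in the frame of tray between -0.02 and 0.02 m and y of coupling0_mid in the frame of tray between -0.115 and 0.115 m and z of coupling0_mid in the frame of tray between 0.016 and 0.027 m and angle between each of coupling0_mid, coupling1_mid, coupling2_mid, coupling3_mid, coupling4_mid's own z axis and vertical below 0.15 rad and linear speed of each of coupling0, coupling1, coupling2, coupling3, coupling4 below 0.03 m/s and contact force between the fingers and coupling0 below 0.2 N and x of coupling1_mid in the frame of tray between -0.02 and 0.02 m and y of coupling1_mid in the frame of tray between -0.115 and 0.115 m and z of coupling1_mid in the frame of tray between 0.016 and 0.027 m and contact force between the fingers and coupling1 below 0.2 N and x of coupling2_mid in the frame of tray between -0.02 and 0.02 m and y of coupling2_mid in the frame of tray between -0.115 and 0.115 m and z of coupling2_mid in the frame of tray between 0.016 and 0.027 m and contact force between the fingers and coupling2 below 0.2 N and x of coupling3_mid in the frame of tray between -0.02 and 0.02 m and y of coupling3_mid in the frame of tray between -0.115 and 0.115 m and z of coupling3_mid in the frame of tray between 0.016 and 0.027 m and contact force between the fingers and coupling3 below 0.2 N and x of coupling4_mid in the frame of tray between -0.02 and 0.02 m and y of coupling4_mid in the frame of tray between -0.115 and 0.115 m and z of coupling4_mid in the frame of tray between 0.016 and 0.027 m and contact force between the fingers and coupling4 below 0.2 N and horizontal distance between pin_neck and bore below 0.006 m and z of pin_neck in the frame of bore below 0.045 m), for 0.2 s.
2. the pin hangs in the bracket's notch, head on the plate, released (horizontal distance between pin_neck and notch below 0.012 m and z of pin_neck in the frame of notch between -0.004 and 0.004 m and angle between pin_neck's own z axis and vertical below 0.15 rad and linear speed of pin below 0.03 m/s and contact force between the fingers and pin below 0.2 N), for 0.2 s.
3. the guard is fully shut (value of joint guard above 0.095 m), for 0.2 s.
4. the bolt is tight and the wrench has broken over (value of joint nut above 0.55 rad and value of joint breakover above 0.12 rad), for 0.1 s.
At the end, for the whole second after the job is handed in: Couplings upright on the tray floor (20 mm from the row's centre line, tilt under 0.15 rad); pin upright in the notch, within 12 mm of its seat, head on the plate (4 mm); guard shut (5 mm); bolt at 0.55 rad or more, wrench hinge bent over 0.12 rad; all released, at rest (all of step 2 and all of step 4 and x of coupling0_mid in the frame of tray between -0.02 and 0.02 m and y of coupling0_mid in the frame of tray between -0.115 and 0.115 m and z of coupling0_mid in the frame of tray between 0.016 and 0.027 m and angle between each of coupling0_mid, coupling1_mid, coupling2_mid, coupling3_mid, coupling4_mid's own z axis and vertical below 0.15 rad and linear speed of each of coupling0, coupling1, coupling2, coupling3, coupling4 below 0.03 m/s and contact force between the fingers and coupling0 below 0.2 N and x of coupling1_mid in the frame of tray between -0.02 and 0.02 m and y of coupling1_mid in the frame of tray between -0.115 and 0.115 m and z of coupling1_mid in the frame of tray between 0.016 and 0.027 m and contact force between the fingers and coupling1 below 0.2 N and x of coupling2_mid in the frame of tray between -0.02 and 0.02 m and y of coupling2_mid in the frame of tray between -0.115 and 0.115 m and z of coupling2_mid in the frame of tray between 0.016 and 0.027 m and contact force between the fingers and coupling2 below 0.2 N and x of coupling3_mid in the frame of tray between -0.02 and 0.02 m and y of coupling3_mid in the frame of tray between -0.115 and 0.115 m and z of coupling3_mid in the frame of tray between 0.016 and 0.027 m and contact force between the fingers and coupling3 below 0.2 N and x of coupling4_mid in the frame of tray between -0.02 and 0.02 m and y of coupling4_mid in the frame of tray between -0.115 and 0.115 m and z of coupling4_mid in the frame of tray between 0.016 and 0.027 m and contact force between the fingers and coupling4 below 0.2 N and value of joint guard above 0.095 m); the robot touches nothing.
It fails at once if the wrench is forced on past the break (hinge beyond 0.42 rad) (value of joint breakover above 0.42 rad).
It fails at once if the spray can is moved by more than 30 mm (distance of spray from where it was at the start of the episode above 0.03 m).
It fails at once if the red bin is moved by more than 30 mm (distance of redbin from where it was at the start of the episode above 0.03 m).
It fails at once if the spanner is moved by more than 30 mm (distance of spanner from where it was at the start of the episode above 0.03 m).
Of coupling0, coupling1, coupling2, coupling3, coupling4 only 3 to 5 are there at a start; the rules pass over those that are not, and their reading is None.
At some moment in a run one of coupling0, coupling1, coupling2, coupling3, coupling4 may be knocked a few centimetres aside while the robot is not near it.
It also fails if it takes over 210 s, if anything falls off the work surface, if the arm or the gripper's body presses on something with over 40 N, if the wrist force passes 120 N, or if a joint passes its speed limit or range.

## Working session

There is one attempt and no reset: what is moved stays moved. The work goes in short steps, Python scripts to look and compute and a tool call to move; the robot and the scene stay as the last step left them, time stands still between calls to the robot, and variables do not carry over. Pictures are saved under pics/ and viewed, at most 14 in all, crops included, and the job is handed in when it is done.

Besides the shell and the picture viewer there is one more tool, called as name([rows], argument=value, ...), one row to a line, values as JSON. jog_arm: Moves the arm, as the interface text tells. Scaled input: -1 to 1 covers 100 mm each way for a shift and 180 degrees each way for a turn. Its arguments: {"type":"object","properties":{"targets":{"type":"array"},"gripper":{"type":"number"}},"required":["targets"]}

```bash
mkdir -p pics
python3 - <<'E'
from station import status, viewer, robot
import cv2, numpy as np
o=status.get_obs(); print({k:np.round(v,3).tolist() for k,v in o.items()})
for n in("side","top"):
    f=viewer.grab_frame(n); cv2.imwrite(f"pics/{n}0.png",f[...,::-1])
    c=viewer.get_calibration(n); print(n,{k:np.round(v,4).tolist() if not isinstance(v,str) else v for k,v in c.items()})
E
```

```text
{'time_s': 0.0, 'joint_positions': [-1.394, 0.327, -0.194, 1.052, -0.0, 1.437], 'joint_vel': [-0.0, 0.001, -0.002, 0.002, -0.001, 0.002], 'joint_efforts': [0.001, -44.34, 26.244, 0.015, -0.0, 0.0], 'tool_pos': [0.168, -0.523, 0.23], 'orientation': [-0.001, 0.988, 0.155, -0.0], 'ft_force': [0.608, 0.579, -0.563], 'torque': [0.007, 0.067, 0.027], 'gripper_force': 0.0, 'gripper_width': 1.0}
side {'K': [[398.417, 0.0, 325.554], [0.0, 398.417, 204.8468], [0.0, 0.0, 1.0]], 'eye': [0.2524, -1.0277, 0.7858], 'rotation': [0.8785, 0.4637, -0.064, -0.0956]}
top {'K': [[394.5473, 0.0, 318.3077], [0.0, 394.5473, 193.6583], [0.0, 0.0, 1.0]], 'eye': [0.2822, -0.0352, 1.3628], 'rotation': [0.7127, 0.0616, -0.0558, -0.6966]}
```

View pics/top0.png

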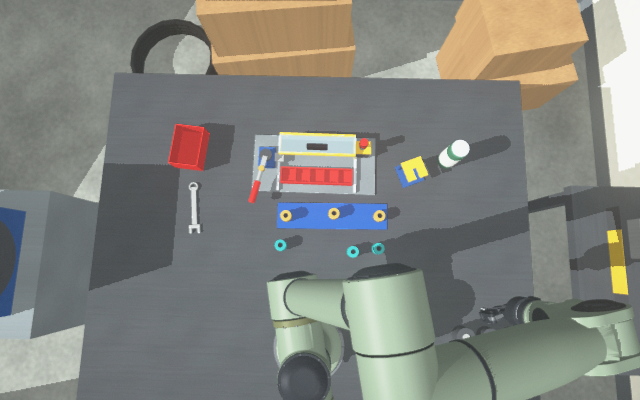

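View pics/side0.png

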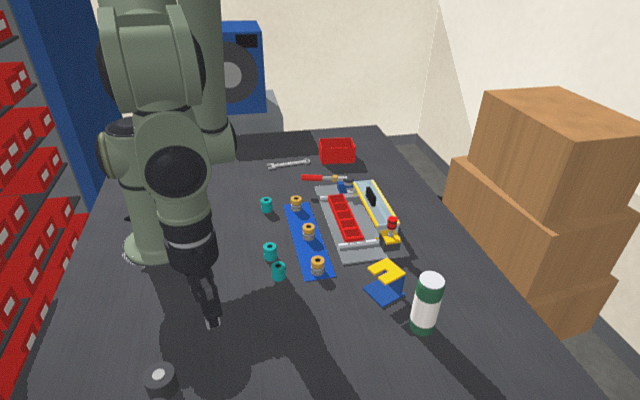

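The top view shows the couplings at about (286,215), (334,213) and (380,215). The tray spans about (281..353,176), the pin is at (364,145), the bracket at (412,171), the wrench runs (253,198)-(266,155), and the turquoise look-alikes sit nearer the robot. I'll enlarge it for precise pixels.

```bash
cat > h.py <<'E'
from station import status, viewer, robot
import cv2, numpy as np
from scipy.spatial.transform import Rotation as R
def rot(q): return R.from_quat(np.roll(q,-1))
def p2w(n,u,v,z):
    c=viewer.get_calibration(n); K=c["K"]
    d=rot(c["rotation"]).apply([(u-K[0][2])/K[0][0],-(v-K[1][2])/K[1][1],-1])
    e=np.array(c["eye"]); return e+d*(z-e[2])/d[2]
def w2p(n,p):
    c=viewer.get_calibration(n); q=np.linalg.inv(rot(c["rotation"]).as_matrix())@(np.array(p)-c["eye"])
    K=np.array(c["K"]); return K[0,2]+K[0,0]*q[0]/-q[2], K[1,2]-K[1,1]*q[1]/-q[2]
def crop(n,f,u0,v0,w,h,s,name,pts=()):
    im=cv2.resize(f[v0:v0+h,u0:u0+w,::-1],None,fx=s,fy=s,interpolation=cv2.INTER_CUBIC)
    for p in pts:
        u,v=w2p(n,p); cv2.drawMarker(im,(int((u-u0+.5)*s),int((v-v0+.5)*s)),(255,0,255),0,10,1)
    cv2.imwrite(f"pics/{name}.png",im)
def delta(p,yaw=None):
    """jog numbers (x,y,z,roll) to TCP position p, tool y axis heading yaw (mod pi)"""
    o=status.get_obs(); r=rot(o["orientation"]); d=r.inv().apply(np.array(p)-o["tool_pos"])*10
    y=r.apply([0,1,0]); a=0
    if yaw is not None:
        a=-(yaw-np.arctan2(y[1],y[0])); a=(a+np.pi/2)%np.pi-np.pi/2
    return np.round([*d,a/np.pi],3).tolist()
E
python3 - <<'E'
import cv2
for n,b in(("top",(240,120,200,135)),("side",(250,160,195,150))):
    f=cv2.imread(f"pics/{n}0.png")[...,::-1]
    from h import crop
    crop(n,f,*b,4,n+"0c")
E
```

```text
(no output)
```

View pics/top0c.png

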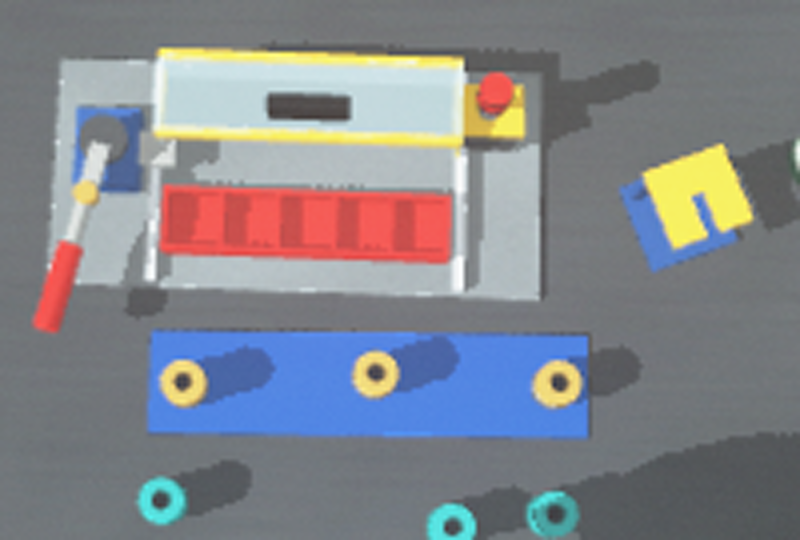

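View pics/side0c.png

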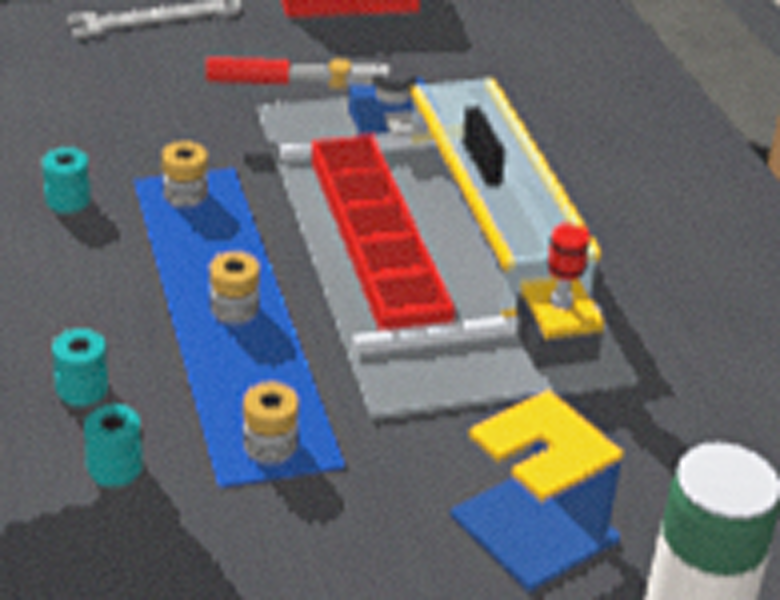

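The crops show three couplings with brass tops at crop (183,383), (376,373), (557,383). The tray rim corners are (163,184), (455,193), (449,263), (160,252). The pin head top is at (497,86), the notch opens at about (708,240), and the wrench runs from (47,328) to (70,245).

Run:
```python
from h import *
P=lambda x,y,z:np.round(p2w("top",240+x/4-.5,120+y/4-.5,z),4)
S=lambda x,y,z:np.round(p2w("side",250+x/4-.5,160+y/4-.5,z),4)
for n,a in dict(c0=(183,383,.045),c1=(376,373,.045),c2=(557,383,.045),trayTL=(163,184,.028),TR=(455,193,.028),BR=(449,263,.028),BL=(160,252,.028),pintop=(497,88,.110),
 handletop=(308,96,.1),plTL=(642,172,.08),plTR=(724,144,.08),plBR=(753,221,.08),plBL=(676,249,.08),notchBL=(709,238,.08),notchBR=(721,232,.08),nL=(694,197,.08),nR=(704,193,.08),
 wend=(47,328,.056),wtip=(70,245,.056),hinge=(86,192,.06),bolt=(101,135,.056),matTL=(150,331,.003),matTR=(588,334,.003),matBR=(590,437,.003),matBL=(149,432,.003)).items(): print(n,P(*a))
print("side")
for n,a in dict(c0=(185,151,.045),c1=(235,263,.045),c2=(270,394,.045),TL=(375,137,.028),TR=(453,314,.028),BR=(381,327,.028),BL=(313,145,.028),pintop=(568,231,.11),plTL=(470,433,.08),plTR=(549,391,.08),plBR=(622,453,.08),plBL=(543,500,.08),nb=(512,468,.08),nseat=(540,448,.08),wend=(208,70,.056),wtip=(288,71,.056),
 hinge=(340,73,.06),bolt=(395,84,.056)).items(): print(n,S(*a))
```

```text
c0 [0.4271 0.0876 0.045 ]
c1 [ 0.4392 -0.0742  0.045 ]
c2 [ 0.4342 -0.226   0.045 ]
trayTL [0.6021 0.113  0.028 ]
TR [ 0.5996 -0.1405  0.028 ]
BR [ 0.5378 -0.1359  0.028 ]
BL [0.5419 0.1132 0.028 ]
pintop [ 0.6695 -0.1677  0.11  ]
handletop [ 0.6623 -0.0123  0.1   ]
plTL [ 0.6087 -0.2921  0.08  ]
plTR [ 0.6342 -0.3608  0.08  ]
plBR [ 0.5689 -0.3835  0.08  ]
plBL [ 0.5438 -0.3194  0.08  ]
notchBL [ 0.5537 -0.3469  0.08  ]
notchBR [ 0.559  -0.3569  0.08  ]
nL [ 0.5882 -0.335   0.08  ]
nR [ 0.5918 -0.3434  0.08  ]
wend [0.4695 0.2022 0.056 ]
wtip [0.5408 0.1864 0.056 ]
hinge [0.5861 0.1745 0.06  ]
bolt [0.6372 0.1646 0.056 ]
matTL [0.4765 0.1219 0.003 ]
matTR [ 0.4825 -0.2591  0.003 ]
matBR [ 0.393  -0.2603  0.003 ]
matBL [0.3886 0.1192 0.003 ]
side
c0 [0.4288 0.0948 0.045 ]
c1 [ 0.4401 -0.0678  0.045 ]
c2 [ 0.435  -0.2195  0.045 ]
TL [0.6011 0.1108 0.028 ]
TR [ 0.5937 -0.1409  0.028 ]
BR [ 0.5361 -0.1449  0.028 ]
BL [0.5442 0.1086 0.028 ]
pintop [ 0.668  -0.1619  0.11  ]
plTL [ 0.5443 -0.32    0.08  ]
plTR [ 0.6084 -0.2921  0.08  ]
plBR [ 0.6334 -0.3571  0.08  ]
plBL [ 0.5697 -0.3857  0.08  ]
nb [ 0.5602 -0.3556  0.08  ]
nseat [ 0.5837 -0.3422  0.08  ]
wend [0.469  0.2066 0.056 ]
wtip [0.5398 0.1913 0.056 ]
hinge [0.5836 0.1723 0.06  ]
bolt [0.6292 0.1506 0.056 ]
```

jog_arm([
  [0.5,-0.5,0,0.05],
  [1,-1,0,0.105],
  [1,-1,0,0.105],
], gripper=1)

```text
time_s: 0.4
tool_pos: [0.2331, -0.3954, 0.2306]
orientation: [-0.001, 1.0, -0.011, -0.0]
ft_force: [0.3, -0.9, 0.5]
gripper_width: 0.996
gripper_force: 0.0
```

jog_arm([
  [0.5,-0.4,0,0],
  [1,-0.87,0,0],
  [1,-0.87,0,0],
])

```text
time_s: 0.7
tool_pos: [0.3359, -0.3104, 0.2312]
orientation: [-0.0, 1.0, -0.009, 0.0]
ft_force: [0.9, -1.1, -0.3]
gripper_width: 0.997
gripper_force: 0.0
```

Run:
```python
from h import *
print(status.get_obs()["tool_pos"],delta([.4346,-.2228,.12],np.pi/2-.02))
```

```text
[ 0.33590175 -0.31035557  0.2311766 ] [0.971, -0.892, 1.113, 0.001]
```

jog_arm([
  [0.5,-0.45,0.2,0],
  [0.97,-0.89,0.6,0],
  [0.97,-0.89,0.9,0],
  [0.97,-0.89,1.0,0],
  [0.97,-0.89,1.0,0],
])

```text
time_s: 1.2
tool_pos: [0.4316, -0.2228, 0.1281]
orientation: [-0.002, 1.0, -0.008, -0.003]
ft_force: [-0.0, 0.1, 0.8]
gripper_width: 1.001
gripper_force: 0.0
```

Run:
```python
from h import *
print(delta([.4346,-.2228,.02],np.pi/2-.02))
f=viewer.grab_frame("side"); crop("side",f,250,160,195,150,4,"s1")
```

```text
[0.036, 0.004, 1.081, 0.001]
```

View pics/s1.png

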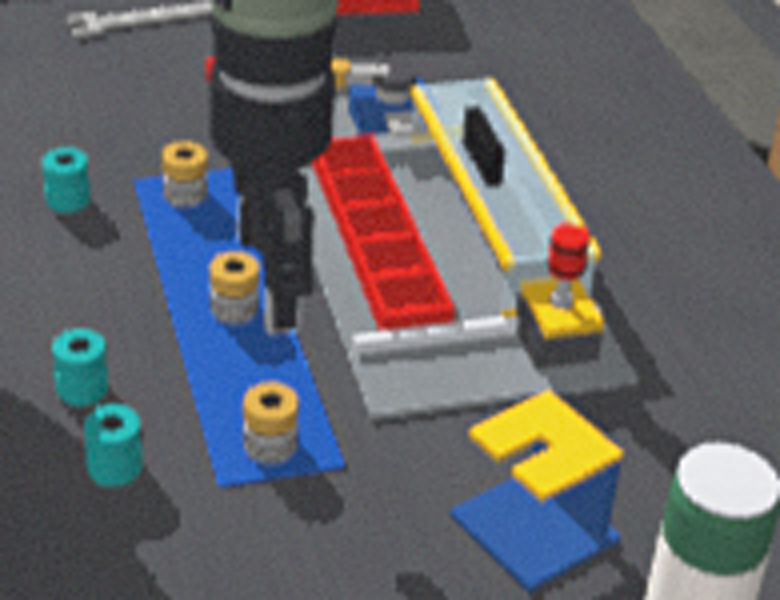

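The fingers straddle the line above the nearest coupling, crop (270,400), and nothing has moved. I'll go down.

jog_arm([
  [0.03,0,0.4,0],
  [0.03,0,0.8,0],
  [0.03,0,1.0,0],
  [0.03,0,1.0,0],
])

```text
time_s: 1.65
tool_pos: [0.4344, -0.2259, 0.0303]
orientation: [-0.001, 1.0, -0.01, -0.001]
ft_force: [-0.3, 0.8, -0.0]
gripper_width: 0.995
gripper_force: 0.0
```

jog_arm([
  [0,0,0.08,0],
  [0,0,0.08,0],
])

```text
time_s: 1.85
tool_pos: [0.4368, -0.2268, 0.0243]
orientation: [0.001, 1.0, -0.01, 0.001]
ft_force: [-0.5, -0.3, 0.7]
gripper_width: 1.001
gripper_force: 0.0
```

jog_arm([
  [0,0,0,0],
  [0,0,0,0],
  [0,0,0,0],
  [0,0,0,0],
  [0,0,0,0],
], gripper=-1)

```text
time_s: 2.35
tool_pos: [0.4367, -0.2262, 0.0243]
orientation: [0.001, 1.0, -0.01, 0.0]
ft_force: [-0.9, -0.2, 7.5]
gripper_width: 0.421
gripper_force: 59.3
```

jog_arm([
  [0,0,0,0],
  [0,0,0,0],
  [0,0,0,0],
  [0,0,0,0],
  [0,0,0,0],
])

```text
time_s: 2.85
tool_pos: [0.4367, -0.2262, 0.0243]
orientation: [0.001, 1.0, -0.009, 0.001]
ft_force: [-2.0, -0.2, 7.9]
gripper_width: 0.421
gripper_force: 59.3
```

jog_arm([
  [0,0,-0.3,0],
  [0,0,-0.6,0],
  [0.5,-0.4,-0.7,0],
  [1,-0.8,-0.7,0],
  [1,-1,-0.7,0],
])

```text
time_s: 3.35
tool_pos: [0.5414, -0.1277, 0.0944]
orientation: [0.001, 1.0, -0.01, 0.002]
ft_force: [0.6, -0.3, -2.0]
gripper_width: 0.424
gripper_force: 61.1
```

Run:
```python
from h import *
print(delta([.568,-.113,.055],np.pi/2-.02))
```

```text
[0.261, -0.153, 0.394, -0.0]
```

jog_arm([
  [0.24,-0.15,0.1,0],
  [0.24,-0.15,0.4,0],
  [0.24,-0.15,0.4,0],
  [0.24,-0.15,0.4,0],
])

```text
time_s: 3.75
tool_pos: [0.5608, -0.1127, 0.0527]
orientation: [-0.0, 1.0, -0.009, -0.002]
ft_force: [0.3, 0.1, -1.6]
gripper_width: 0.419
gripper_force: 61.3
```

Run:
```python
from h import *
print(status.get_obs()["tool_pos"],delta([.568,-.113,.033],np.pi/2-.02))
f=viewer.grab_frame("side"); a=cv2.resize(f[180:270,300:420,::-1],None,fx=5,fy=5,interpolation=2)
cv2.imwrite("pics/s2.png",a)
```

```text
[ 0.56084315 -0.11267075  0.05271676] [0.072, 0.002, 0.197, 0.0]
```

View pics/s2.png

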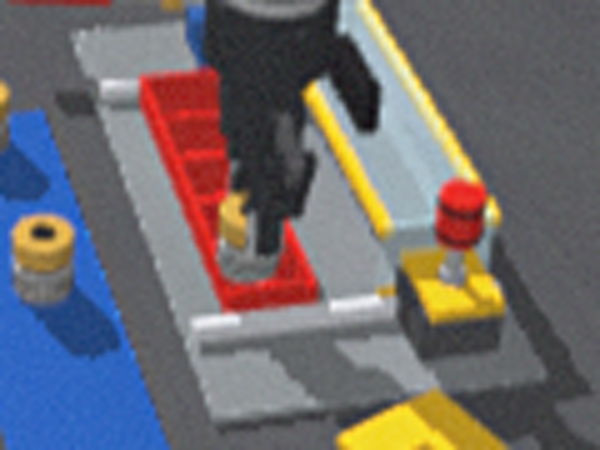

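The coupling hangs over the last pocket, bottom at about crop (250,270), slightly towards the robot, which fits the 7 mm still to go in x.

jog_arm([
  [0.07,0,0,0],
  [0.07,0,0.1,0],
  [0.07,0,0.18,0],
  [0.07,0,0.2,0],
  [0.07,0,0.2,0],
])

```text
time_s: 4.3
tool_pos: [0.5777, -0.1131, 0.0435]
orientation: [-0.0, 1.0, -0.009, 0.009]
ft_force: [-6.0, 12.5, 56.4]
gripper_width: 0.423
gripper_force: 83.1
```

Run:
```python
from h import *
print(delta([.568,-.113,.031],np.pi/2-.02),status.get_obs()["ft_force"])
```

```text
[-0.099, 0.001, 0.124, 0.001] [-6.02857509 12.49136516 56.42042601]
```

jog_arm([
  [0,0,-0.25,0],
  [0,0,-0.25,0],
  [0,0,-0.25,0],
])

```text
time_s: 4.6
tool_pos: [0.5699, -0.1138, 0.0588]
orientation: [0.0, 1.0, -0.01, 0.001]
ft_force: [0.2, -0.6, -2.3]
gripper_width: 0.424
gripper_force: 72.9
```

Run:
```python
from h import *
print(delta([.568,-.113,.031],np.pi/2-.02),status.get_obs()["ft_force"])
f=viewer.grab_frame("side"); g=viewer.grab_frame("top")
a=cv2.resize(f[190:260,310:400,::-1],None,fx=8,fy=8,interpolation=2)[:, :400*2]
b=cv2.resize(g[150:220,300:380,::-1],None,fx=8,fy=8,interpolation=2)
cv2.imwrite("pics/s3.png",cv2.resize(np.hstack([a,b]),None,fx=.58,fy=.58,interpolation=3))
```

```text
[-0.02, -0.007, 0.278, 0.0] [ 0.20267255 -0.56441541 -2.28180152]
```

View pics/s3.png

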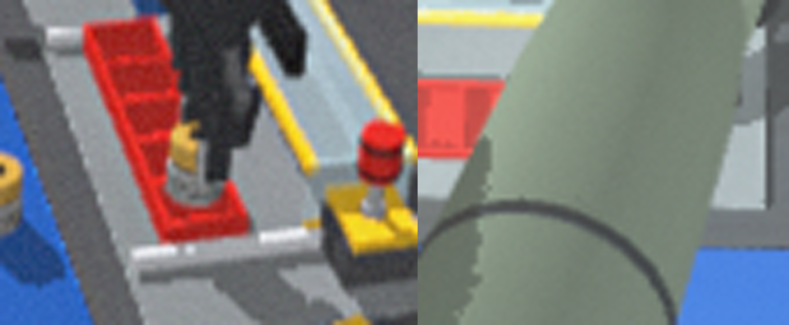

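The coupling bottom is at crop (193,200) and the tray's near corners are at (163,240) and (248,231). I'll check these against the model.

Run:
```python
from h import *
S=lambda x,y,z:np.round(p2w("side",310+x/4.64-.5,190+y/4.64-.5,z),4)
for z in(.03,.037):print(S(192,195,z))
print(S(163,240,.028),S(248,231,.028),S(84,28,.028),S(157,18,.028))
f=cv2.imread("pics/s3.png")
C=np.array([.5695,-.0145]);ya=np.array([.02,1]);xa=np.array([1,-.02])
# overlay: tray rim, pocket walls, coupling bottom circle at TCP
im=cv2.imread("pics/s3.png")[:, :418]
def pl(pts,z,col):
    q=[w2p("side",[*p,z]) for p in pts]
    q=np.array([((u-310+.5)*4.64,(v-190+.5)*4.64) for u,v in q]).astype(int)
    cv2.polylines(im,[q],True,col,1)
for k in range(-2,3):
    c=C+ya*.049*k; pl([c+xa*.024*a+ya*.0225*b for a,b in((1,1),(1,-1),(-1,-1),(-1,1))],.028,(255,255,0))
t=np.array([.5699,-.1138]); th=np.linspace(0,6.28,30)
pl([t+.019*np.array([np.cos(a),np.sin(a)]) for a in th],.0375,(255,0,255))
pl([t+.019*np.array([np.cos(a),np.sin(a)]) for a in th],.0795,(255,0,255))
cv2.imwrite("pics/s4.png",cv2.resize(im,None,fx=1.8,fy=1.8,interpolation=2))
```

```text
[ 0.5664 -0.1056  0.03  ]
[ 0.5635 -0.1141  0.037 ]
[ 0.5357 -0.1447  0.028 ] [ 0.5924 -0.1469  0.028 ] [0.544 0.11  0.028] [0.6021 0.1131 0.028 ]
```

View pics/s4.png

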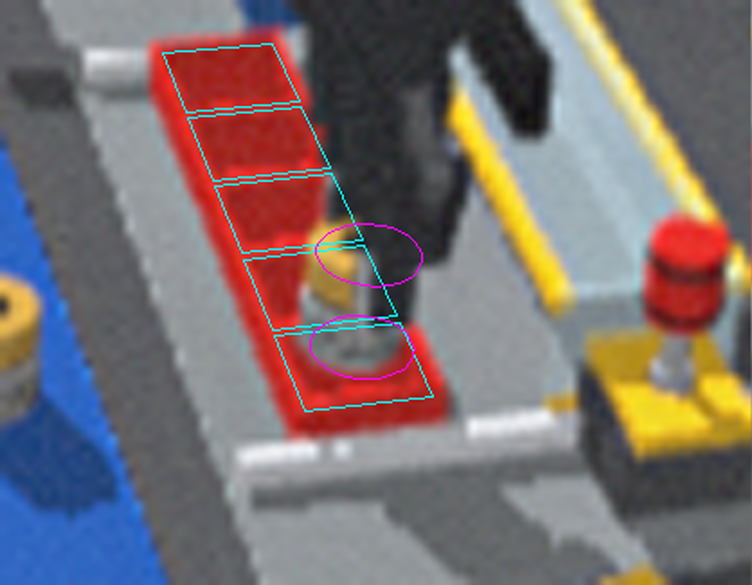

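The overlay shows the coupling sitting about 4 mm behind the TCP in x. My tray centre was also a few millimetres short, because the front wall's outer face inflated the measured rim. I'll shift +6 mm in x and +2.5 mm in y, then lower gently.

jog_arm([
  [0.06,-0.025,0,0],
  [0.06,-0.025,0.1,0],
  [0.06,-0.025,0.15,0],
  [0.06,-0.025,0.18,0],
  [0.06,-0.025,0.18,0],
])

```text
time_s: 5.2
tool_pos: [0.5745, -0.1106, 0.0391]
orientation: [-0.0, 1.0, -0.01, -0.001]
ft_force: [-0.4, -0.3, -2.9]
gripper_width: 0.425
gripper_force: 72.9
```

Free at z = 0.039, so the coupling is inside the pocket. I'll keep lowering.

jog_arm([
  [0,0,0.03,0],
  [0,0,0.06,0],
  [0,0,0.06,0],
])

```text
time_s: 5.5
tool_pos: [0.5752, -0.1107, 0.034]
orientation: [-0.0, 1.0, -0.01, -0.0]
ft_force: [0.4, 1.0, -3.7]
gripper_width: 0.421
gripper_force: 72.9
```

jog_arm([
  [0,0,0.02,0],
  [0,0,0.03,0],
  [0,0,0.03,0],
])

```text
time_s: 5.8
tool_pos: [0.5754, -0.1107, 0.0312]
orientation: [-0.0, 1.0, -0.009, 0.0]
ft_force: [0.2, 0.6, -3.1]
gripper_width: 0.421
gripper_force: 72.8
```

jog_arm([
  [0,0,0.02,0],
  [0,0,0.03,0],
  [0,0,0.03,0],
])

```text
time_s: 6.1
tool_pos: [0.5756, -0.1109, 0.0301]
orientation: [0.0, 1.0, -0.009, 0.0]
ft_force: [-4.3, 2.7, 11.6]
gripper_width: 0.424
gripper_force: 73.9
```

jog_arm([
  [0,0,0,0],
  [0,0,0,0],
  [0,0,0,0],
  [0,0,0,0],
], gripper=0.3)

```text
time_s: 6.5
tool_pos: [0.5754, -0.111, 0.0281]
orientation: [0.0, 1.0, -0.01, -0.0]
ft_force: [-0.1, 0.4, 0.7]
gripper_width: 0.65
gripper_force: 0.0
```

jog_arm([
  [0,0,-0.3,0],
  [0,0,-0.7,0],
  [-0.4,0.2,-0.8,0],
  [-0.8,0.4,-0.8,0],
  [-1,0.4,-0.8,0],
])

```text
time_s: 7.0
tool_pos: [0.4722, -0.1503, 0.1086]
orientation: [0.0, 1.0, -0.011, -0.0]
ft_force: [-0.1, 0.7, -0.4]
gripper_width: 0.646
gripper_force: 0.0
```

Run:
```python
from h import *
g=viewer.grab_frame("top");f=viewer.grab_frame("side")
a=cv2.resize(f[190:260,270:400,::-1],None,fx=6,fy=6,interpolation=2)
b=cv2.resize(g[160:230,270:400,::-1],None,fx=6,fy=6,interpolation=2)[:179]
cv2.imwrite("pics/s5.png",np.vstack([a,b]))
print(delta([.4397,-.075,.1],np.pi/2-.02),status.get_obs()["tool_pos"])
```

```text
[-0.335, -0.731, 0.083, -0.0] [ 0.47170425 -0.14880738  0.10815859]
```

View pics/s5.png

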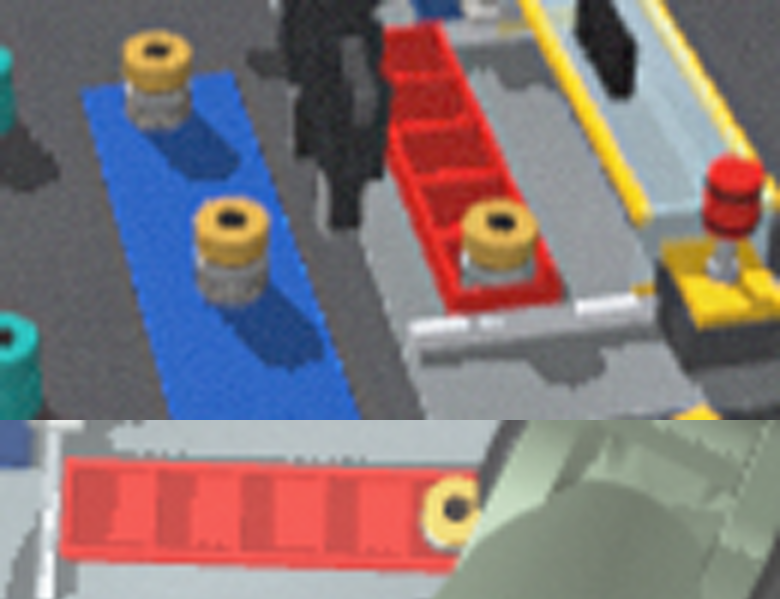

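The coupling stands in the end pocket, with its hole at side crop (500,213) and top crop (457,508). The other two couplings are unmoved. I'll calibrate camera against robot from this known placement.

Run:
```python
from h import *
print(p2w("top",270+457/6-.5,160+88/6-.5,.052),p2w("side",270+500/6-.5,190+213/6-.5,.052))
print("c1",p2w("side",270+233/6-.5,190+219/6-.5,.045))
```

```text
[ 0.57103431 -0.11304732  0.052     ] [ 0.57216275 -0.10245539  0.052     ]
c1 [ 0.43959462 -0.07159529  0.045     ]
```

jog_arm([
  [-0.2,-0.4,0,0],
  [-0.31,-0.74,0.1,0],
  [-0.31,-0.74,0.5,0],
  [-0.31,-0.74,0.84,0],
  [-0.31,-0.74,0.84,0],
], gripper=1)

```text
time_s: 7.6
tool_pos: [0.443, -0.0729, 0.0212]
orientation: [-0.001, 1.0, -0.009, -0.003]
ft_force: [0.5, 0.2, 0.8]
gripper_width: 1.001
gripper_force: 0.0
```

jog_arm([
  [0,0,0,0],
  [0,0,0,0],
  [0,0,0,0],
  [0,0,0,0],
  [0,0,0,0],
], gripper=-1)

```text
time_s: 8.1
tool_pos: [0.4466, -0.0749, 0.026]
orientation: [0.0, 1.0, -0.01, 0.002]
ft_force: [-1.3, 0.3, 8.2]
gripper_width: 0.422
gripper_force: 59.0
```

jog_arm([
  [0,0,0,0],
  [0,0,0,0],
  [0,0,0,0],
])

```text
time_s: 8.4
tool_pos: [0.4466, -0.0749, 0.026]
orientation: [0.0, 1.0, -0.01, 0.002]
ft_force: [-0.9, 1.2, 6.5]
gripper_width: 0.419
gripper_force: 59.0
```

jog_arm([
  [0,0,-0.3,0],
  [0,0,-0.5,0],
  [0.5,-0.3,-0.5,0],
  [1,-0.6,-0.5,0],
  [1,-0.6,-0.5,0],
])

```text
time_s: 8.9
tool_pos: [0.5514, -0.0149, 0.0762]
orientation: [-0.0, 1.0, -0.009, 0.003]
ft_force: [-0.3, 0.2, -1.9]
gripper_width: 0.419
gripper_force: 60.9
```

Run:
```python
from h import *
viewer.grab_frame("side")
print(delta([.5735,-.0135,.05],np.pi/2-.018),status.get_obs()["tool_pos"])
```

```text
[0.214, -0.012, 0.26, 0.001] [ 0.55186849 -0.01438053  0.07588278]
```

jog_arm([
  [0.27,-0.01,0,0],
  [0.27,-0.01,0.2,0],
  [0.27,-0.01,0.3,0],
  [0.27,-0.01,0.37,0],
  [0.27,-0.01,0.37,0],
])

```text
time_s: 9.45
tool_pos: [0.5788, -0.0162, 0.044]
orientation: [0.0, 1.0, -0.009, 0.006]
ft_force: [-1.9, 4.4, 35.5]
gripper_width: 0.418
gripper_force: 68.3
```

jog_arm([
  [0,0,0,0],
  [0,0,0,0],
])

```text
time_s: 9.65
tool_pos: [0.5784, -0.0168, 0.0444]
orientation: [0.001, 1.0, -0.01, 0.006]
ft_force: [-3.2, 2.2, 37.0]
gripper_width: 0.423
gripper_force: 68.1
```

jog_arm([
  [0,0,-0.2,0],
  [0,0,-0.2,0],
  [0,0,-0.2,0],
])

```text
time_s: 9.95
tool_pos: [0.5725, -0.016, 0.0572]
orientation: [0.0, 1.0, -0.01, -0.0]
ft_force: [-0.4, -0.3, -1.3]
gripper_width: 0.418
gripper_force: 63.6
```

Run:
```python
from h import *
f=viewer.grab_frame("side"); t=status.get_obs()["tool_pos"]; print(t)
s=8; im=cv2.resize(f[185:255,305:395,::-1],None,fx=s,fy=s,interpolation=2)
def pl(pts,z,col):
    q=np.array([((u-305+.5)*s,(v-185+.5)*s) for u,v in [w2p("side",[*p,z]) for p in pts]]).astype(int)
    cv2.polylines(im,[q],True,col,1)
C=np.array([.5725,-.0135]);ya=np.array([.015,1]);xa=np.array([1,-.015])
for k in range(-2,3):
    c=C+ya*.049*k; pl([c+xa*.024*a+ya*.0225*b for a,b in((1,1),(1,-1),(-1,-1),(-1,1))],.028,(255,255,0))
th=np.linspace(0,6.28,30); c=np.array(t[:2])-[.006,0]
pl([c+.019*np.array([np.cos(a),np.sin(a)]) for a in th],t[2]-.023,(255,0,255))
pl([C-ya*.098+.019*np.array([np.cos(a),np.sin(a)]) for a in th],.052,(0,255,0))
cv2.imwrite("pics/s6.png",im)
```

```text
[ 0.57194677 -0.01590693  0.05646198]
```

View pics/s6.png

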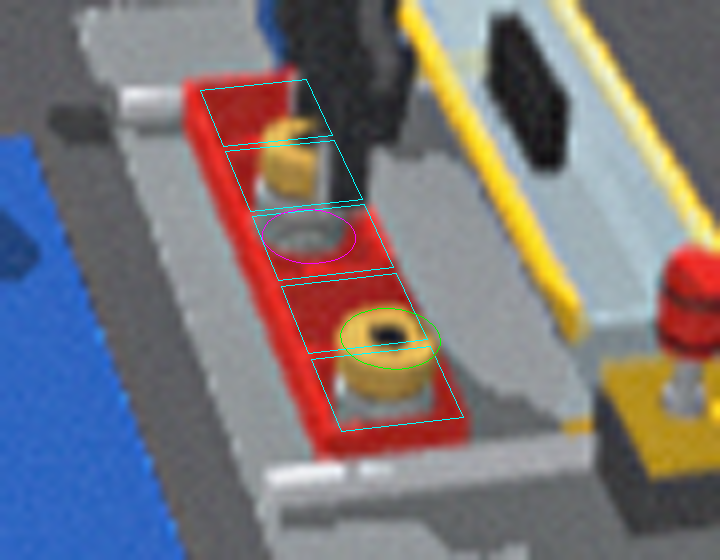

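jog_arm([
  [0.03,-0.035,0,0],
  [0.03,-0.035,0,0],
  [0.03,-0.035,0.1,0],
  [0.03,-0.035,0.17,0],
  [0.03,-0.035,0.17,0],
])

```text
time_s: 10.5
tool_pos: [0.576, -0.0122, 0.0388]
orientation: [-0.0, 1.0, -0.01, -0.0]
ft_force: [2.5, 0.3, -2.5]
gripper_width: 0.42
gripper_force: 63.3
```

jog_arm([
  [0,0,0,0],
  [0,0,0,0],
])

```text
time_s: 10.7
tool_pos: [0.5762, -0.0124, 0.0402]
orientation: [-0.0, 1.0, -0.01, -0.0]
ft_force: [0.5, -0.2, -3.3]
gripper_width: 0.419
gripper_force: 63.6
```

jog_arm([
  [0,0,0.04,0],
  [0,0,0.08,0],
  [0,0,0.08,0],
  [0,0,0.08,0],
])

```text
time_s: 11.1
tool_pos: [0.5763, -0.0124, 0.0324]
orientation: [0.0, 1.0, -0.01, 0.0]
ft_force: [0.4, -0.5, 0.1]
gripper_width: 0.42
gripper_force: 63.7
```

jog_arm([
  [0,0,0.02,0],
  [0,0,0.02,0],
])

```text
time_s: 11.3
tool_pos: [0.5765, -0.0125, 0.0321]
orientation: [0.0, 1.0, -0.01, 0.0]
ft_force: [-4.6, -0.0, 15.2]
gripper_width: 0.421
gripper_force: 65.1
```

jog_arm([
  [0,0,0,0],
  [0,0,0,0],
  [0,0,0,0],
  [0,0,0,0],
], gripper=0.3)

```text
time_s: 11.7
tool_pos: [0.576, -0.0123, 0.0299]
orientation: [-0.0, 1.0, -0.009, -0.0]
ft_force: [-0.9, 0.2, 0.4]
gripper_width: 0.648
gripper_force: 0.0
```

jog_arm([
  [0,0,-0.3,0],
  [0,0,-0.7,0],
  [-0.5,-0.4,-0.8,0],
  [-1,-0.8,-0.8,0],
  [-1,-1,-0.8,0],
])

```text
time_s: 12.2
tool_pos: [0.4749, 0.0774, 0.1103]
orientation: [-0.006, 1.0, 0.0, -0.001]
ft_force: [-0.4, 0.2, -0.3]
gripper_width: 0.646
gripper_force: 0.0
```

jog_arm([
  [-0.2,0,0,0],
  [-0.2,0,0,0],
  [-0.2,0,0,0],
  [-0.2,0,0,0],
], gripper=1)

```text
time_s: 12.6
tool_pos: [0.4597, 0.0757, 0.1105]
orientation: [-0.005, 1.0, -0.001, 0.001]
ft_force: [0.2, -0.4, -0.8]
gripper_width: 1.001
gripper_force: 0.0
```

Run:
```python
from h import *
g=viewer.grab_frame("top");f=viewer.grab_frame("side")
a=cv2.resize(f[160:260,270:400,::-1],None,fx=4.5,fy=4.5,interpolation=2)
cv2.imwrite("pics/s7.png",a)
print(delta([.4285,.088,.024],np.pi/2-.02),status.get_obs()["tool_pos"])
```

```text
[-0.31, -0.114, 0.864, 0.006] [0.45938173 0.07561593 0.11028841]
```

View pics/s7.png

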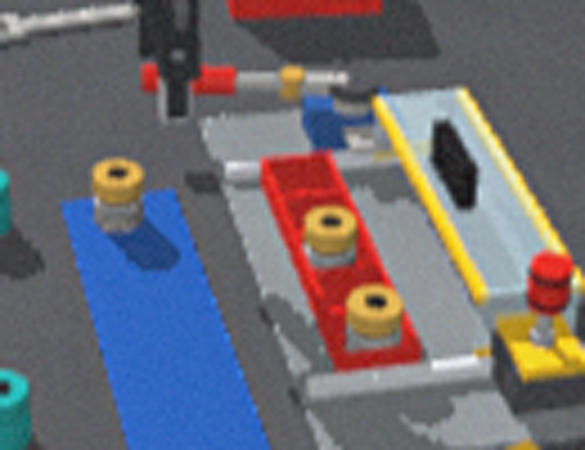

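jog_arm([
  [-0.31,-0.11,0,0.006],
  [-0.31,-0.11,0.3,0.006],
  [-0.31,-0.11,0.6,0.006],
  [-0.31,-0.11,0.86,0.006],
  [-0.31,-0.11,0.86,0.006],
])

```text
time_s: 13.2
tool_pos: [0.4251, 0.0763, 0.0219]
orientation: [-0.01, 1.0, -0.003, -0.003]
ft_force: [-0.1, -0.3, 0.2]
gripper_width: 1.001
gripper_force: 0.0
```

jog_arm([
  [0,0,0,0],
  [0,0,0,0],
  [0,0,0,0],
])

```text
time_s: 13.5
tool_pos: [0.4284, 0.0766, 0.0256]
orientation: [-0.01, 1.0, -0.003, 0.001]
ft_force: [-0.4, -0.2, -0.9]
gripper_width: 0.996
gripper_force: 0.0
```

jog_arm([
  [0,0,0,0],
  [0,0,0,0],
  [0,0,0,0],
  [0,0,0,0],
  [0,0,0,0],
], gripper=-1)

```text
time_s: 14.0
tool_pos: [0.4275, 0.0769, 0.0251]
orientation: [-0.01, 1.0, -0.003, 0.0]
ft_force: [-2.1, 1.6, 9.1]
gripper_width: 0.422
gripper_force: 58.9
```

jog_arm([
  [0,0,0,0],
  [0,0,0,0],
  [0,0,0,0],
])

```text
time_s: 14.3
tool_pos: [0.4274, 0.0769, 0.0251]
orientation: [-0.01, 1.0, -0.003, 0.0]
ft_force: [-1.2, 1.7, 8.5]
gripper_width: 0.422
gripper_force: 58.9
```

jog_arm([
  [0,0,-0.3,0],
  [0,0,-0.5,0],
  [0.5,0,-0.5,0],
  [1,0,-0.5,0],
  [1,0,-0.5,0],
])

```text
time_s: 14.8
tool_pos: [0.5353, 0.0744, 0.0753]
orientation: [-0.01, 1.0, -0.003, 0.005]
ft_force: [-0.5, 0.3, -1.2]
gripper_width: 0.422
gripper_force: 61.3
```

jog_arm([
  [0.2,0,0,0],
  [0.45,0,0,0],
  [0.45,0,0,0],
  [0.45,0,0,0],
  [0.45,0,0,0],
])

```text
time_s: 15.3
tool_pos: [0.5704, 0.0748, 0.0737]
orientation: [-0.01, 1.0, -0.003, -0.001]
ft_force: [0.9, -0.0, -2.2]
gripper_width: 0.412
gripper_force: 61.3
```

Run:
```python
from h import *
print(delta([.577,.0855,.039],np.pi/2-.018),status.get_obs()["tool_pos"])
```

```text
[0.066, -0.101, 0.349, 0.004] [0.57044745 0.07476242 0.07369392]
```

Run:
```python
from h import *
o=status.get_obs();print(np.round(o["joint_positions"],3),np.round(rot(o["orientation"]).as_matrix(),4).tolist())
```

```text
[-0.008  0.521 -0.329  0.723  0.02   3.139] [[1.0, -0.006, -0.0027], [-0.006, -0.9998, 0.0198], [-0.0028, -0.0198, -0.9998]]
```

Joint 6 is at its limit, so I'll make a half turn the other way.

jog_arm([
  [0,0,0,-0.047],
  [0,0,0,-0.094],
  [0,0,0,-0.141],
  [0,0,0,-0.188],
  [0,0,0,-0.235],
])

```text
time_s: 15.8
tool_pos: [0.5707, 0.0748, 0.0742]
orientation: [-0.01, 0.933, 0.361, 0.003]
ft_force: [-1.0, 0.0, -2.0]
gripper_width: 0.418
gripper_force: 61.3
```

jog_arm([
  [0,0,0,-0.047],
  [0,0,0,-0.094],
  [0,0,0,-0.141],
  [0,0,0,-0.188],
  [0,0,0,-0.235],
])

```text
time_s: 16.3
tool_pos: [0.5708, 0.0748, 0.0743]
orientation: [-0.008, 0.74, 0.673, 0.006]
ft_force: [0.1, -0.2, -1.8]
gripper_width: 0.423
gripper_force: 61.3
```

jog_arm([
  [0,0,0,-0.047],
  [0,0,0,-0.094],
  [0,0,0,-0.141],
  [0,0,0,-0.188],
  [0,0,0,-0.235],
])

```text
time_s: 16.8
tool_pos: [0.5707, 0.0748, 0.0742]
orientation: [-0.005, 0.447, 0.895, 0.009]
ft_force: [-0.4, 0.5, -2.1]
gripper_width: 0.424
gripper_force: 61.3
```

jog_arm([
  [0,0,0,-0.047],
  [0,0,0,-0.094],
  [0,0,0,-0.141],
  [0,0,0,-0.188],
  [0,0,0,-0.235],
])

```text
time_s: 17.3
tool_pos: [0.5707, 0.0748, 0.0742]
orientation: [-0.002, 0.094, 0.996, 0.01]
ft_force: [-0.0, 0.3, -2.9]
gripper_width: 0.422
gripper_force: 61.3
```

jog_arm([
  [0,0,0,0],
  [0,0,0,0],
  [0,0,0,0],
])

```text
time_s: 17.6
tool_pos: [0.5717, 0.0748, 0.0744]
orientation: [-0.001, 0.098, 0.995, 0.01]
ft_force: [0.4, -0.8, -2.4]
gripper_width: 0.421
gripper_force: 61.3
```

Run:
```python
from h import *
print(delta([.575,.0855,.055],np.pi/2-.018),status.get_obs()["tool_pos"])
```

```text
[-0.012, 0.108, 0.196, -0.057] [0.57168973 0.07479816 0.07437543]
```

jog_arm([
  [-0.01,0.11,0,-0.047],
  [-0.01,0.11,0,-0.057],
  [-0.01,0.11,0.1,-0.057],
  [-0.01,0.11,0.19,-0.057],
  [-0.01,0.11,0.19,-0.057],
])

```text
time_s: 18.1
tool_pos: [0.5734, 0.0856, 0.0535]
orientation: [-0.002, 0.008, 1.0, 0.01]
ft_force: [-0.5, -0.1, -2.5]
gripper_width: 0.424
gripper_force: 61.3
```

Run:
```python
from h import *
f=viewer.grab_frame("side"); t=status.get_obs()["tool_pos"]; print(t,delta([.576,.0855,.039]))
s=8; im=cv2.resize(f[170:240,295:385,::-1],None,fx=s,fy=s,interpolation=2)
def pl(pts,z,col):
    q=np.array([((u-295+.5)*s,(v-170+.5)*s) for u,v in [w2p("side",[*p,z]) for p in pts]]).astype(int)
    cv2.polylines(im,[q],True,col,1)
C=np.array([.5725,-.0125]);ya=np.array([.015,1]);xa=np.array([1,-.015])
for k in range(-2,3):
    c=C+ya*.049*k; pl([c+xa*.024*a+ya*.0225*b for a,b in((1,1),(1,-1),(-1,-1),(-1,1))],.028,(255,255,0))
th=np.linspace(0,6.28,30); c=np.array(t[:2])
pl([c+.019*np.array([np.cos(a),np.sin(a)]) for a in th],t[2]-.022,(255,0,255))
cv2.imwrite("pics/s8.png",im)
```

```text
[0.57394006 0.08558716 0.05422701] [-0.021, -0.004, 0.152, 0.0]
```

View pics/s8.png

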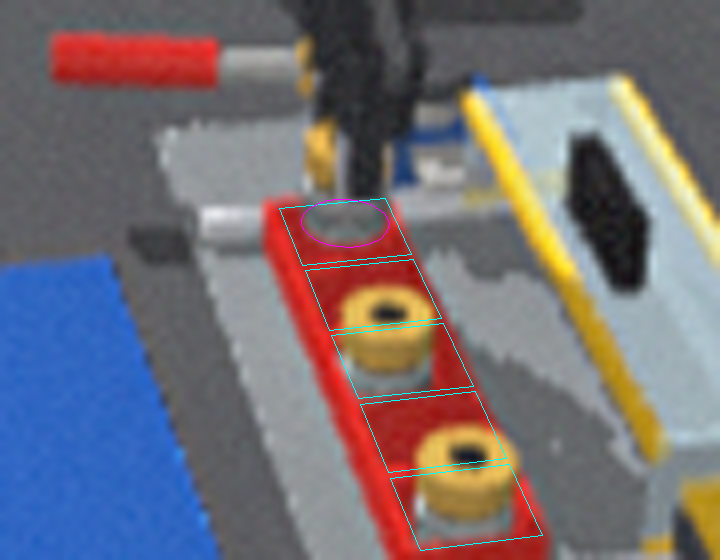

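The held coupling is over the far pocket at (345,222). I'll lower it.

jog_arm([
  [-0.01,0,0.05,0],
  [-0.01,0,0.1,0],
  [-0.01,0,0.15,0],
  [-0.01,0,0.15,0],
])

```text
time_s: 18.55
tool_pos: [0.5757, 0.086, 0.04]
orientation: [-0.001, 0.008, 1.0, 0.01]
ft_force: [-0.9, 0.5, -2.3]
gripper_width: 0.423
gripper_force: 62.2
```

jog_arm([
  [0,0,0.03,0],
  [0,0,0.06,0],
  [0,0,0.07,0],
  [0,0,0.07,0],
])

```text
time_s: 18.95
tool_pos: [0.5758, 0.0862, 0.033]
orientation: [-0.001, 0.008, 1.0, 0.01]
ft_force: [-2.4, -0.0, -2.7]
gripper_width: 0.421
gripper_force: 62.2
```

jog_arm([
  [0,0,0.015,0],
  [0,0,0.015,0],
])

```text
time_s: 19.15
tool_pos: [0.5758, 0.0862, 0.0327]
orientation: [-0.0, 0.008, 1.0, 0.01]
ft_force: [-4.9, -0.1, 4.8]
gripper_width: 0.422
gripper_force: 62.9
```

jog_arm([
  [0,0,0,0],
  [0,0,0,0],
  [0,0,0,0],
  [0,0,0,0],
], gripper=0.3)

```text
time_s: 19.55
tool_pos: [0.5768, 0.0862, 0.0323]
orientation: [0.0, 0.008, 1.0, 0.01]
ft_force: [0.7, 0.2, -0.6]
gripper_width: 0.652
gripper_force: 0.0
```

jog_arm([
  [0,0,-0.3,0],
  [0,0,-0.7,0],
  [0,0,-1,0],
  [0,0,-1,0],
])

```text
time_s: 19.95
tool_pos: [0.5798, 0.0842, 0.1368]
orientation: [0.004, 0.008, 1.0, 0.01]
ft_force: [1.2, 0.2, -0.5]
gripper_width: 0.646
gripper_force: 0.0
```

jog_arm([
  [-0.2,-0.2,0,0.047],
  [-0.4,-0.4,0,0.094],
  [-0.6,-0.6,0,0.141],
  [-0.8,-0.8,0,0.188],
  [-0.9,-1,0,0.235],
], gripper=1)

```text
time_s: 20.45
tool_pos: [0.6659, -0.0181, 0.1289]
orientation: [-0.004, 0.371, 0.929, 0.009]
ft_force: [-0.0, 0.1, 0.7]
gripper_width: 0.998
gripper_force: 0.0
```

jog_arm([
  [0,0,0,0.047],
  [0,0,0,0.094],
  [0,0,0,0.141],
  [0,0,0,0.188],
  [0,0,0,0.235],
])

```text
time_s: 20.95
tool_pos: [0.6643, -0.0172, 0.1288]
orientation: [-0.007, 0.681, 0.732, 0.007]
ft_force: [0.6, -0.0, -0.2]
gripper_width: 1.0
gripper_force: 0.0
```

jog_arm([
  [-0.4,0,0,0.03],
  [-0.8,0,0,0.03],
  [-0.8,0,0,0.03],
  [-0.8,0,0,0.03],
])

```text
time_s: 21.35
tool_pos: [0.6705, -0.0977, 0.1273]
orientation: [-0.008, 0.713, 0.701, 0.007]
ft_force: [-0.6, 0.8, 0.6]
gripper_width: 0.997
gripper_force: 0.0
```

Run:
```python
from h import *
f=viewer.grab_frame("side")
a=cv2.resize(f[160:280,290:430,::-1],None,fx=5,fy=5,interpolation=2)
cv2.imwrite("pics/s9.png",a)
o=status.get_obs()
print(delta([.669,-.167,.131],-.018),o["tool_pos"],np.round(o["joint_positions"],2))
```

```text
[-0.703, -0.003, -0.05, 0.001] [ 0.67042558 -0.09667006  0.12748959] [-0.26  0.64  0.04  0.98  0.02  1.33]
```

View pics/s9.png

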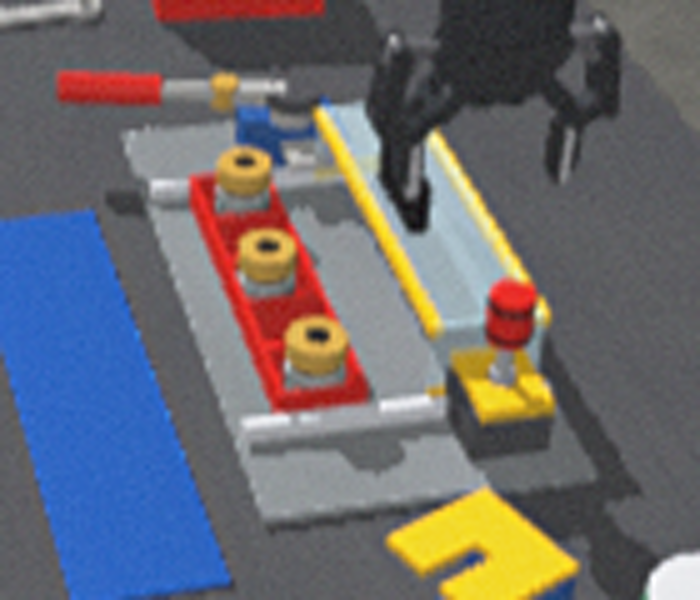

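All three couplings stand in the tray at (243,175), (267,255) and (316,345), and the pin is untouched. Now the pin.

jog_arm([
  [-0.35,0,0,0],
  [-0.7,0,0,0],
  [-0.7,0,0,0],
  [-0.7,0,0.1,0],
  [-0.7,0,0.1,0],
])

```text
time_s: 21.9
tool_pos: [0.6687, -0.1645, 0.115]
orientation: [-0.009, 0.712, 0.702, 0.006]
ft_force: [-0.4, 1.1, -0.2]
gripper_width: 1.001
gripper_force: 0.0
```

Run:
```python
from h import *
o=status.get_obs()
print(delta([.669,-.167,.081],-.018),o["tool_pos"])
# red-head centroids from the first pictures
for n,(u0,v0,u1,v1) in dict(top=(358,134,372,150),side=(383,212,402,232)).items():
    h=cv2.cvtColor(cv2.imread(f"pics/{n}0.png"),cv2.COLOR_BGR2HSV)[v0:v1,u0:u1].astype(int)
    m=((h[...,0]<8)|(h[...,0]>172))&(h[...,1]>140)&(h[...,2]>90); v,u=np.nonzero(m); print(n,m.sum(),u.min()+u0,u.max()+u0,v.min()+v0,v.max()+v0,p2w(n,u.mean()+u0,v.mean()+v0,.093))
```

```text
[-0.032, 0.004, 0.339, 0.001] [ 0.66873126 -0.16450568  0.11496386]
top 67 359 367 138 147 [ 0.67027053 -0.1682125   0.093     ]
side 107 387 396 216 229 [ 0.66962442 -0.16445489  0.093     ]
```

jog_arm([
  [-0.02,0,0.1,0],
  [-0.02,0,0.2,0],
  [-0.02,0,0.34,0],
  [-0.02,0,0.34,0],
  [-0.02,0,0.34,0],
])

```text
time_s: 22.4
tool_pos: [0.6693, -0.1676, 0.0821]
orientation: [-0.008, 0.712, 0.702, 0.007]
ft_force: [0.7, -0.2, -0.3]
gripper_width: 0.999
gripper_force: 0.0
```

jog_arm([
  [0,0,0,0],
  [0,0,0,0],
  [0,0,0,0],
  [0,0,0,0],
  [0,0,0,0],
], gripper=-1)

```text
time_s: 22.9
tool_pos: [0.6699, -0.1682, 0.0836]
orientation: [-0.007, 0.713, 0.702, 0.007]
ft_force: [-1.0, -0.6, 3.9]
gripper_width: 0.311
gripper_force: 59.0
```

jog_arm([
  [0,0,0,0],
  [0,0,0,0],
  [0,0,0,0],
  [0,0,0,0],
])

```text
time_s: 23.3
tool_pos: [0.6699, -0.1681, 0.0836]
orientation: [-0.007, 0.713, 0.702, 0.007]
ft_force: [-2.1, 0.5, 6.5]
gripper_width: 0.306
gripper_force: 59.0
```

Run:
```python
from h import *
im=cv2.imread("pics/top0.png"); h=cv2.cvtColor(im,cv2.COLOR_BGR2HSV)[145:195,392:435]
m=((h[...,0]>20)&(h[...,0]<35)&(h[...,1]>120)&(h[...,2]>150)).astype(np.uint8)
v,u=np.nonzero(m); W=np.array([p2w("top",a+392,b+145,.08)[:2] for a,b in zip(u,v)])
(c,s,a)=cv2.minAreaRect((W*1000).astype(np.float32)); print(c,s,a,len(u))
# notch missing part: fit by model template
from scipy.optimize import minimize
gu,gv=np.meshgrid(np.arange(392,435),np.arange(145,195)); G=np.array([p2w("top",x,y,.08)[:2] for x,y in zip(gu.ravel(),gv.ravel())])*1000
sm=lambda d:1/(1+np.exp(-d/1.2))
def model(p):
    x0,y0,t=p; d=G-[x0,y0]; X=d@[np.cos(t),np.sin(t)]; Y=d@[-np.sin(t),np.cos(t)]
    box=sm(X+30)*sm(38-X)*sm(Y+35)*sm(35-Y); n=sm(6.5-X)*sm(6.5-np.abs(Y)); return box*(1-n)
mm=m.ravel().astype(float)
best=min((minimize(lambda p:((model(p)-mm)**2).sum(),[c[0]+dx,c[1]+dy,.39],method="Nelder-Mead",options=dict(xatol=.01,fatol=.001)) for dx in(-4,0) for dy in(-3,0,3)),key=lambda r:r.fun)
print(best.x,best.fun)
t=p2w("top",458,149,.16);print("spray",t,p2w("side",431,280,.16))
```

```text
(589.1817626953125, -338.31671142578125) (69.29434204101562, 71.62128448486328) 20.354042053222656 381
[ 5.85804399e+02 -3.40115501e+02  3.60462247e-01] 16.588458708368478
spray [ 0.63590255 -0.45857904  0.16      ] [ 0.63792405 -0.46629922  0.16      ]
```

jog_arm([
  [0,0,-0.05,0],
  [0,0,-0.15,0],
  [0,0,-0.3,0],
  [0,0,-0.45,0],
  [0,0,-0.6,0],
])

```text
time_s: 23.8
tool_pos: [0.6702, -0.1693, 0.1447]
orientation: [-0.007, 0.712, 0.702, 0.007]
ft_force: [0.1, -0.2, -1.2]
gripper_width: 0.309
gripper_force: 59.0
```

jog_arm([
  [0,0,-0.28,0],
  [0,0,-0.28,0],
  [0,0,-0.28,0],
])

```text
time_s: 24.1
tool_pos: [0.6706, -0.17, 0.1724]
orientation: [-0.006, 0.713, 0.702, 0.008]
ft_force: [0.3, 0.3, -1.1]
gripper_width: 0.307
gripper_force: 59.1
```

jog_arm([
  [-0.2,-0.2,0,0],
  [-0.5,-0.4,0,0],
  [-0.8,-0.6,0,0],
  [-0.95,-0.7,0,0],
  [-0.95,-0.7,0,0],
])

```text
time_s: 24.6
tool_pos: [0.5965, -0.2654, 0.1681]
orientation: [-0.008, 0.714, 0.7, 0.007]
ft_force: [-0.2, -0.1, -0.8]
gripper_width: 0.309
gripper_force: 59.3
```

jog_arm([
  [-0.2,-0.2,0,-0.03],
  [-0.5,-0.4,0,-0.07],
  [-0.8,-0.6,0,-0.12],
  [-0.95,-0.7,0,-0.12],
  [-0.95,-0.7,0,-0.12],
])

```text
time_s: 25.1
tool_pos: [0.5261, -0.3586, 0.1666]
orientation: [-0.006, 0.569, 0.822, 0.008]
ft_force: [0.5, 0.1, -1.2]
gripper_width: 0.308
gripper_force: 59.4
```

jog_arm([
  [0,0,0,0],
  [0,0,0,0],
  [0,0,0,0],
])

```text
time_s: 25.4
tool_pos: [0.5277, -0.3562, 0.1671]
orientation: [-0.006, 0.568, 0.823, 0.008]
ft_force: [-0.0, 0.9, -1.8]
gripper_width: 0.311
gripper_force: 59.4
```

Run:
```python
from h import *
o=status.get_obs()
print(delta([.5296,-.3612,.0956],.36),o["tool_pos"],np.round(o["joint_positions"],2), rot(o["orientation"]).as_matrix()[:,2])
```

```text
[-0.067, -0.005, 0.714, 0.001] [ 0.52774241 -0.35621313  0.16710643] [-0.72  0.54 -0.03  1.02  0.02  0.49] [-2.08243216e-04  2.04545581e-02 -9.99790762e-01]
```

jog_arm([
  [-0.07,0,0.2,0],
  [-0.07,0,0.4,0],
  [-0.07,0,0.6,0],
  [-0.07,0,0.71,0],
  [-0.07,0,0.71,0],
])

```text
time_s: 25.9
tool_pos: [0.5288, -0.3611, 0.0944]
orientation: [-0.007, 0.568, 0.823, 0.008]
ft_force: [-0.4, -0.9, -1.2]
gripper_width: 0.308
gripper_force: 59.4
```

jog_arm([
  [0,0,0,0],
  [0,0,0,0],
  [0,0,0,0],
])

```text
time_s: 26.2
tool_pos: [0.53, -0.3632, 0.0973]
orientation: [-0.005, 0.568, 0.823, 0.008]
ft_force: [-0.2, -0.4, 0.0]
gripper_width: 0.309
gripper_force: 59.4
```

Run:
```python
from h import *
o=status.get_obs()
print(delta([.5858,-.3401,.0956],.36),o["tool_pos"])
f=viewer.grab_frame("side"); im=f[205:300,330:430,::-1]; s=7
im=cv2.resize(im,None,fx=s,fy=s,interpolation=2)[:600]
S=np.array([.5858,-.3401]);X=np.array([.936,.352]);Y=np.array([-.352,.936])
pts=[S+X*a+Y*b for a,b in((-.03,-.035),(.038,-.035),(.038,.035),(-.03,.035),(-.03,.0065),(0,.0065),(0,-.0065),(-.03,-.0065))]
q=np.array([((u-330+.5)*s,(v-205+.5)*s) for u,v in [w2p("side",[*p,.08]) for p in pts]]).astype(int); cv2.polylines(im,[q],True,(255,0,255),1)
q=np.array([((u-330+.5)*s,(v-205+.5)*s) for u,v in [w2p("side",[*o["tool_pos"][:2],z]) for z in(.105,.088,.066,.021)]]).astype(int); cv2.polylines(im,[q],False,(255,255,0),1)
cv2.imwrite("pics/s10.png",im)
```

```text
[0.018, 0.603, 0.022, 0.0] [ 0.53004037 -0.36316012  0.09734492]
```

View pics/s10.png

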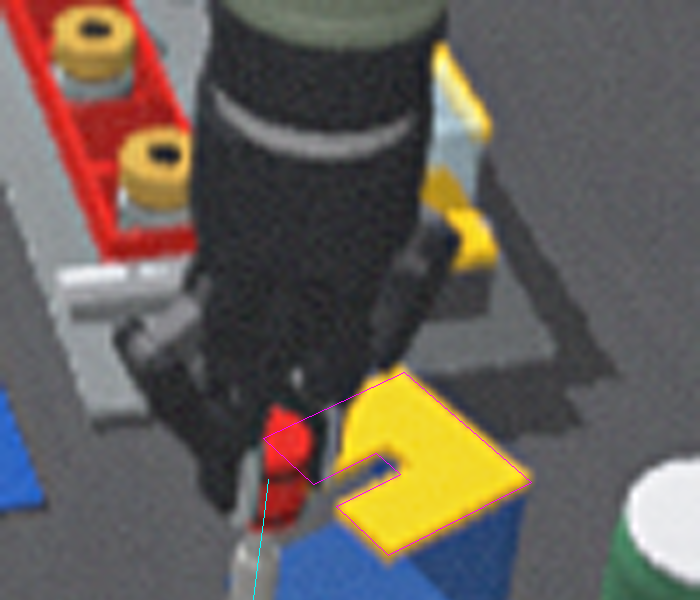

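The pin hangs upright in the gripper, head at about (271,460) on the projected TCP line, and the notch overlay fits the yellow plate. I'll insert along the notch.

jog_arm([
  [0.02,0,0.01,0],
  [0.02,0.1,0.01,0],
  [0.02,0.2,0.01,0],
  [0.02,0.3,0.01,0],
  [0.02,0.35,0.01,0],
])

```text
time_s: 26.75
tool_pos: [0.5629, -0.3478, 0.0954]
orientation: [-0.005, 0.568, 0.823, 0.008]
ft_force: [0.5, -0.6, -1.2]
gripper_width: 0.306
gripper_force: 59.4
```

jog_arm([
  [0,0,0,0],
  [0,0,0,0],
])

```text
time_s: 26.95
tool_pos: [0.5616, -0.3483, 0.0953]
orientation: [-0.006, 0.568, 0.823, 0.008]
ft_force: [0.6, -0.3, -1.0]
gripper_width: 0.309
gripper_force: 59.4
```

Run:
```python
from h import *
o=status.get_obs()
print(delta([.5858,-.3401,.0956],.36),o["tool_pos"],rot(o["orientation"]).inv().apply(o["ft_force"]),o["torque"])
```

```text
[-0.009, 0.256, -0.002, 0.001] [ 0.56157196 -0.34828364  0.09525458] [-0.53631864  0.46461691  1.02785335] [-0.0777513  -0.12425189 -0.01602903]
```

jog_arm([
  [-0.005,0.05,0,0],
  [-0.005,0.1,0,0],
  [-0.005,0.15,0,0],
  [-0.005,0.15,0,0],
])

```text
time_s: 27.35
tool_pos: [0.5763, -0.3433, 0.0955]
orientation: [-0.006, 0.568, 0.823, 0.008]
ft_force: [0.2, -0.1, -1.9]
gripper_width: 0.309
gripper_force: 59.4
```

jog_arm([
  [0,0.05,0,0],
  [0,0.1,0,0],
  [0,0.1,0,0],
])

```text
time_s: 27.65
tool_pos: [0.5857, -0.3397, 0.0956]
orientation: [-0.006, 0.568, 0.823, 0.008]
ft_force: [0.4, -0.2, -1.4]
gripper_width: 0.309
gripper_force: 59.4
```

Run:
```python
from h import *
o=status.get_obs()
print(delta([.5858,-.3401,.0876],.36),o["tool_pos"],rot(o["orientation"]).inv().apply(o["ft_force"]),o["torque"])
```

```text
[-0.006, -0.001, 0.08, 0.001] [ 0.58566123 -0.33971236  0.09560293] [-0.39807401  0.28607948  1.38461578] [-0.08141491  0.0101119  -0.03912354]
```

Smoothly seated. I'll lower until the head rests on the plate.

jog_arm([
  [0,0,0.03,0],
  [0,0,0.06,0],
  [0,0,0.07,0],
  [0,0,0.07,0],
])

```text
time_s: 28.05
tool_pos: [0.5845, -0.3397, 0.0881]
orientation: [-0.006, 0.569, 0.823, 0.008]
ft_force: [-0.6, 0.3, -0.9]
gripper_width: 0.302
gripper_force: 59.4
```

jog_arm([
  [0,0,0.015,0],
  [0,0,0.015,0],
])

```text
time_s: 28.25
tool_pos: [0.585, -0.34, 0.0877]
orientation: [-0.006, 0.568, 0.823, 0.008]
ft_force: [-2.5, 0.9, 2.9]
gripper_width: 0.314
gripper_force: 59.9
```

jog_arm([
  [0,0,0,0],
  [0,0,0,0],
  [0,0,0,0],
  [0,0,0,0],
  [0,0,0,0],
], gripper=0)

```text
time_s: 28.75
tool_pos: [0.585, -0.3398, 0.087]
orientation: [-0.006, 0.568, 0.823, 0.008]
ft_force: [1.4, 0.2, -0.3]
gripper_width: 0.496
gripper_force: 0.0
```

jog_arm([
  [0,0,-0.1,0],
  [0,0,-0.3,0],
  [0,0,-0.6,0],
  [0,0,-0.8,0],
  [0,0,-0.8,0],
])

```text
time_s: 29.25
tool_pos: [0.587, -0.3429, 0.1716]
orientation: [-0.002, 0.568, 0.823, 0.008]
ft_force: [0.1, -1.4, -1.3]
gripper_width: 0.499
gripper_force: 0.0
```

jog_arm([
  [0,0,0,0.047],
  [0,0,0,0.094],
  [0,0,0,0.12],
  [0,0,0,0.12],
], gripper=1)

```text
time_s: 29.65
tool_pos: [0.5846, -0.3411, 0.1663]
orientation: [-0.008, 0.712, 0.702, 0.007]
ft_force: [-0.5, 0.2, 0.2]
gripper_width: 1.0
gripper_force: 0.0
```

jog_arm([
  [0.4,0.1,0,0],
  [0.8,0.3,0,0],
  [1,0.4,0,0],
])

```text
time_s: 29.95
tool_pos: [0.6272, -0.2391, 0.1687]
orientation: [-0.008, 0.711, 0.703, 0.007]
ft_force: [0.2, -0.7, 0.9]
gripper_width: 1.001
gripper_force: 0.0
```

jog_arm([
  [0.4,0.1,0,0],
  [0.8,0.3,0,0],
  [1,0.4,0,0],
])

```text
time_s: 30.25
tool_pos: [0.6689, -0.1392, 0.1707]
orientation: [-0.008, 0.711, 0.703, 0.007]
ft_force: [-0.1, 0.3, -0.0]
gripper_width: 0.999
gripper_force: 0.0
```

jog_arm([
  [0.4,0,0,0],
  [0.8,0,0,0],
  [1,0,0,0],
  [1,0,0,0],
  [1,0,0,0],
])

```text
time_s: 30.75
tool_pos: [0.6696, -0.0431, 0.1729]
orientation: [-0.007, 0.712, 0.702, 0.007]
ft_force: [0.1, -0.0, 0.3]
gripper_width: 0.999
gripper_force: 0.0
```

Run:
```python
from h import *
f=viewer.grab_frame("side"); 
h=cv2.cvtColor(np.ascontiguousarray(f[...,::-1]),cv2.COLOR_BGR2HSV)
h0=cv2.cvtColor(cv2.imread("pics/side0.png"),cv2.COLOR_BGR2HSV)
def red(h,u0,v0,u1,v1):
    w=h[v0:v1,u0:u1].astype(int); m=((w[...,0]<8)|(w[...,0]>172))&(w[...,1]>140)&(w[...,2]>90); v,u=np.nonzero(m); return m.sum(),(u.mean()+u0,v.mean()+v0) if m.any() else None
n,c=red(h,370,245,410,280); print("parked head",n,c, p2w("side",*c,.097) if c else 0, "expect",w2p("side",[.5858,-.3401,.097]))
# black handle pixels, first pictures
for n,(u0,v0,u1,v1),z in(("top",(300,138,335,152),.106),("side",(362,182,380,210),.088)):
    w=cv2.cvtColor(cv2.imread(f"pics/{n}0.png"),cv2.COLOR_BGR2HSV)[v0:v1,u0:u1]; m=w[...,2]<70; v,u=np.nonzero(m)
    print(n,m.sum(),u.min()+u0,u.max()+u0,v.min()+v0,v.max()+v0,p2w(n,u.mean()+u0,v.mean()+v0,.09))
o=status.get_obs(); print(delta([.66,-.0125,.14],-.018),o["tool_pos"])
```

```text
parked head 141 (np.float64(385.290780141844), np.float64(264.74468085106383)) [ 0.58621688 -0.33593939  0.097     ] expect (np.float64(385.70810217752336), np.float64(265.8756557973188))Traceback (most recent call last):
  File "<stdin>", line 11, in <module>
    return umr_minimum(a, axis, None, out, keepdims, initial, where)
ValueError: zero-size array to reduction operation minimum which has no identity
```

Run:
```python
from h import *
P=lambda x,y,z:np.round(p2w("top",240+x/4-.5,120+y/4-.5,z),4)
print("rear top",P(308,94,.106),"front bottom",P(308,120,.07),"ends",P(266,107,.088),P(350,108,.088))
o=status.get_obs(); print(delta([.66,-.0125,.078],-.018),o["tool_pos"])
```

```text
rear top [ 0.6622 -0.0124  0.106 ] front bottom [ 0.6503 -0.0123  0.07  ] ends [0.6556 0.0228 0.088 ] [ 0.6563 -0.0474  0.088 ]
[0.294, -0.1, 0.954, 0.001] [ 0.66960103 -0.04383749  0.17283709]
```

jog_arm([
  [0.29,-0.14,0,0],
  [0.29,-0.14,0.3,0],
  [0.29,-0.14,0.6,0],
  [0.29,-0.14,0.85,0],
  [0.29,-0.14,0.94,0],
])

```text
time_s: 31.3
tool_pos: [0.6541, -0.0133, 0.0766]
orientation: [-0.009, 0.713, 0.701, 0.005]
ft_force: [-0.2, -0.1, 0.2]
gripper_width: 0.998
gripper_force: 0.0
```

jog_arm([
  [0,0,0,0],
  [0,0,0,0],
])

```text
time_s: 31.5
tool_pos: [0.6569, -0.0127, 0.0806]
orientation: [-0.007, 0.713, 0.701, 0.007]
ft_force: [-0.1, 0.7, 0.2]
gripper_width: 0.998
gripper_force: 0.0
```

jog_arm([
  [0,0,0,0],
  [0,0,0,0],
  [0,0,0,0],
  [0,0,0,0],
  [0,0,0,0],
], gripper=-1)

```text
time_s: 32.0
tool_pos: [0.6549, -0.0116, 0.0799]
orientation: [-0.008, 0.712, 0.702, 0.006]
ft_force: [-5.6, -0.4, 27.2]
gripper_width: 0.151
gripper_force: 60.6
```

jog_arm([
  [0,0,0,0],
  [0,0,0,0],
  [0,0,0,0],
  [0,0,0,0],
])

```text
time_s: 32.4
tool_pos: [0.655, -0.0116, 0.08]
orientation: [-0.008, 0.712, 0.702, 0.006]
ft_force: [-3.4, -1.5, 5.1]
gripper_width: 0.151
gripper_force: 61.4
```

jog_arm([
  [0,-0.1,0,0],
  [0,-0.3,0,0],
  [0,-0.55,0,0],
  [0,-0.8,0,0],
  [0,-0.96,0,0],
])

```text
time_s: 32.9
tool_pos: [0.5597, -0.0105, 0.08]
orientation: [-0.006, 0.712, 0.702, 0.007]
ft_force: [3.0, -1.4, -2.1]
gripper_width: 0.148
gripper_force: 60.6
```

jog_arm([
  [0,-0.03,0,0],
  [0,-0.06,0,0],
  [0,-0.06,0,0],
])

```text
time_s: 33.2
tool_pos: [0.555, -0.0104, 0.08]
orientation: [-0.007, 0.713, 0.702, 0.007]
ft_force: [0.6, -1.1, 2.3]
gripper_width: 0.151
gripper_force: 61.4
```

jog_arm([
  [0,-0.02,0,0],
  [0,-0.03,0,0],
  [0,-0.03,0,0],
])

```text
time_s: 33.5
tool_pos: [0.555, -0.0104, 0.0801]
orientation: [-0.005, 0.712, 0.702, 0.009]
ft_force: [9.1, -1.2, -5.2]
gripper_width: 0.15
gripper_force: 60.3
```

The guard is at its stop. Release and go to the wrench.

jog_arm([
  [0,0.03,0,0],
  [0,0.03,0,0],
  [0,0.03,0,0],
])

```text
time_s: 33.8
tool_pos: [0.5551, -0.0104, 0.08]
orientation: [-0.006, 0.713, 0.702, 0.007]
ft_force: [2.1, -2.5, 3.0]
gripper_width: 0.156
gripper_force: 61.5
```

jog_arm([
  [0,0,0,0],
  [0,0,0,0],
  [0,0,0,0],
  [0,0,0,0],
], gripper=0)

```text
time_s: 34.2
tool_pos: [0.5535, -0.0098, 0.0794]
orientation: [-0.008, 0.713, 0.702, 0.007]
ft_force: [-0.3, 0.8, -0.0]
gripper_width: 0.502
gripper_force: 0.0
```

jog_arm([
  [0,0,-0.3,0],
  [0,0,-0.6,0],
  [0,0,-0.9,0],
  [0,0,-0.9,0],
])

```text
time_s: 34.6
tool_pos: [0.5567, -0.0122, 0.1738]
orientation: [-0.004, 0.712, 0.702, 0.009]
ft_force: [0.5, -0.4, -0.2]
gripper_width: 0.497
gripper_force: 0.0
```

jog_arm([
  [0.4,-0.1,0,0.03],
  [0.8,-0.3,0,0.06],
  [0.9,-0.5,0,0.09],
  [0.9,-0.6,0,0.09],
  [0.9,-0.6,0,0.09],
], gripper=-1)

```text
time_s: 35.1
tool_pos: [0.494, 0.079, 0.171]
orientation: [-0.008, 0.804, 0.595, 0.005]
ft_force: [0.2, -0.4, -1.1]
gripper_width: 0.002
gripper_force: 0.0
```

Run:
```python
from h import *
f=viewer.grab_frame("top"); cv2.imwrite("pics/t11.png",f[...,::-1]); g=viewer.grab_frame("side"); cv2.imwrite("pics/t11s.png",g[...,::-1])
# red handle axis at start (top) and yellow front edge of guard now
for n,z in(("top",.056),("side",.056)):
    h=cv2.cvtColor(cv2.imread(f"pics/{n}0.png"),cv2.COLOR_BGR2HSV).astype(int)
    u0,v0,u1,v1=(246,176,262,206) if n=="top" else (299,172,325,182)
    w=h[v0:v1,u0:u1]; m=((w[...,0]<8)|(w[...,0]>172))&(w[...,1]>140)&(w[...,2]>80); v,u=np.nonzero(m)
    W=np.array([p2w(n,a+u0,b+v0,z)[:2] for a,b in zip(u,v)]); c=W.mean(0); d=np.linalg.svd(W-c)[2][0]; d*=np.sign(d[0]); t=(W-c)@d
    print(n,len(u),c,d,t.min(),t.max(),"bolt",c+d*(.140+(30-37.5)/1000))
o=status.get_obs(); print(delta([.492,.163,.10]),o["tool_pos"],np.round(o["joint_positions"],2))
```

```text
top 126 [0.50330805 0.19521168] [ 0.97288516 -0.23128871] -0.03631600560143624 0.03853170030797639 bolt [0.63221533 0.16456593]
side 121 [0.50410406 0.19835929] [ 0.9342884  -0.35651815] -0.037973500902025184 0.03693481957172612 bolt [0.62789727 0.15112064]
[0.783, -0.285, 0.731, 0.0] [0.49619516 0.07830859 0.17147038] [-0.    0.29 -0.41  0.87  0.02  1.87]
```

jog_arm([
  [0.4,-0.2,0,0],
  [0.77,-0.33,0.2,0],
  [0.77,-0.33,0.5,0],
  [0.77,-0.33,0.65,0],
  [0.77,-0.33,0.65,0],
])

```text
time_s: 35.7
tool_pos: [0.4858, 0.1629, 0.1059]
orientation: [-0.009, 0.804, 0.594, 0.004]
ft_force: [-0.3, -0.3, 0.5]
gripper_width: 0.002
gripper_force: 0.0
```

jog_arm([
  [0,0,0.3,0],
  [0,0,0.6,0],
  [0,0,0.64,0],
  [0,0,0.64,0],
  [0,0,0.64,0],
])

```text
time_s: 36.2
tool_pos: [0.4881, 0.1647, 0.0456]
orientation: [-0.008, 0.804, 0.594, 0.007]
ft_force: [0.1, -0.9, -0.0]
gripper_width: -0.005
gripper_force: 0.0
```

```bash
cat >> h.py <<'E'
B=np.array([.632,.166])
def push(a,brk=0,off=.022):
    """finger centre for handle at angle a (hinge bent brk)"""
    g=B+.05*np.array([-np.cos(a),np.sin(a)])+.09*np.array([-np.cos(a+brk),np.sin(a+brk)])
    return g-off*np.array([np.sin(a+brk),np.cos(a+brk)])
E
python3 - <<'E'
from h import *
o=status.get_obs(); print(o["tool_pos"],o["ft_force"])
for a in(.24,.3,.4,.5,.6,.7,.8):
    print(a,np.round(push(a),4),delta([*push(a),.042],np.pi/2-a-np.pi/2))
E
```

```text
[0.48810311 0.16468537 0.04562783] [ 0.14110241 -0.9445109  -0.02907473]
0.24 [0.4908 0.1779] [0.134, -0.013, 0.039, -0.019]
0.3 [0.4918 0.1864] [0.217, -0.029, 0.041, 0.0]
0.4 [0.4945 0.2003] [0.358, -0.044, 0.044, 0.032]
0.5 [0.4986 0.2138] [0.5, -0.044, 0.046, 0.064]
0.6 [0.504  0.2269] [0.641, -0.031, 0.049, 0.096]
0.7 [0.5107 0.2394] [0.779, -0.003, 0.052, 0.128]
0.8 [0.5187 0.2511] [0.915, 0.038, 0.054, 0.16]
```

jog_arm([
  [0.05,-0.01,0.03,0],
  [0.1,-0.01,0.04,0],
  [0.15,-0.02,0.04,0],
  [0.22,-0.03,0.04,0],
  [0.22,-0.03,0.04,0],
])

```text
time_s: 36.7
tool_pos: [0.4905, 0.1878, 0.0409]
orientation: [-0.008, 0.804, 0.595, 0.006]
ft_force: [0.7, 0.1, 1.0]
gripper_width: 0.004
gripper_force: 0.1
```

jog_arm([
  [0.04,0,0,0.01],
  [0.09,-0.01,0,0.02],
  [0.14,-0.015,0,0.032],
  [0.14,-0.015,0,0.032],
])

```text
time_s: 37.1
tool_pos: [0.4927, 0.2011, 0.0408]
orientation: [-0.009, 0.833, 0.553, 0.005]
ft_force: [1.1, -1.1, -0.5]
gripper_width: 0.003
gripper_force: 0.4
```

```bash
cat > w.py <<'E'
from h import *
o=status.get_obs(); t=o["tool_pos"]; r=rot(o["orientation"]); print(t,"F tool",np.round(r.inv().apply(o["ft_force"]),1))
f=viewer.grab_frame("top"); h=cv2.cvtColor(np.ascontiguousarray(f[...,::-1]),cv2.COLOR_BGR2HSV).astype(int)
def seg(u0,v0,u1,v1,ok):
    w=h[v0:v1,u0:u1]; v,u=np.nonzero(ok(w)); return np.array([p2w("top",a+u0,b+v0,.056)[:2] for a,b in zip(u,v)])
W=seg(205,150,262,210,lambda w:((w[...,0]<8)|(w[...,0]>172))&(w[...,1]>140)&(w[...,2]>80))
W=W[np.linalg.norm(W-B,axis=1)<.2]
if len(W)>20:
    c=W.mean(0); d=np.linalg.svd(W-c)[2][0]; d*=-np.sign(d[0]); print("handle",len(W),c,"angle",np.arctan2(d[1],-d[0]), "c-angle",np.arctan2(c[1]-B[1],B[0]-c[0]))
Y=seg(245,150,275,185,lambda w:(w[...,0]>15)&(w[...,0]<35)&(w[...,1]>100)&(w[...,2]>120))
if len(Y): c=Y.mean(0); print("hinge",len(Y),c,"angle",np.arctan2(c[1]-B[1],B[0]-c[0]))
E
python3 w.py
python3 - <<'E'
from h import *
for a in(.5,.6,.7,.8): print(a,delta([*push(a),.042],-a))
E
```

```text
[0.49266619 0.20112543 0.04083761] F tool [-0.6  1.5  0.4]
0.5 [0.14, 0.007, -0.009, 0.033]
0.6 [0.282, 0.007, -0.007, 0.065]
0.7 [0.423, 0.02, -0.004, 0.096]
0.8 [0.562, 0.048, -0.002, 0.128]Traceback (most recent call last):
  File "w.py", line 7, in <module>
    W=W[np.linalg.norm(W-B,axis=1)<.2]
                       ~^~
ValueError: operands could not be broadcast together with shapes (0,) (2,)
```

```bash
cat > w.py <<'E'
from h import *
o=status.get_obs(); t=o["tool_pos"]; r=rot(o["orientation"]); print(t,"F tool",np.round(r.inv().apply(o["ft_force"]),1))
for n,bx in(("side",(290,160,345,186)),("top",(205,140,272,210))):
    f=viewer.grab_frame(n); u0,v0,u1,v1=bx; cv2.imwrite(f"pics/w_{n}_{o['time_s']:.1f}.png",f[...,::-1])
    w=cv2.cvtColor(np.ascontiguousarray(f[...,::-1]),cv2.COLOR_BGR2HSV).astype(int)[v0:v1,u0:u1]
    for nm,m in(("handle",((w[...,0]<8)|(w[...,0]>172))&(w[...,1]>140)&(w[...,2]>80)),("hinge",(w[...,0]>15)&(w[...,0]<35)&(w[...,1]>100)&(w[...,2]>100))):
        v,u=np.nonzero(m); W=np.array([p2w(n,a+u0,b+v0,.056)[:2] for a,b in zip(u,v)]).reshape(-1,2); W=W[np.linalg.norm(W-B,axis=1)<.19]
        if len(W)<4: print(n,nm,len(W)); continue
        c=W.mean(0); d=np.linalg.svd(W-c)[2][0]; d*=-np.sign(d[0]); print(n,nm,len(W),c.round(4),"dir %.3f bolt-angle %.3f"%(np.arctan2(d[1],-d[0]),np.arctan2(c[1]-B[1],B[0]-c[0])))
E
python3 w.py
```

```text
[0.49250756 0.20118439 0.04079913] F tool [-1.1  0.5 -0.2]
side handle 141 [0.5681 0.2595] dir -0.678 bolt-angle 0.971
side hinge 32 [0.5832 0.182 ] dir -0.995 bolt-angle 0.316
top handle 0
top hinge 24 [0.5886 0.183 ] dir -1.369 bolt-angle 0.373
```

The hinge angle moved from 0.18 to 0.37, so the bolt is turning. I'll continue.

jog_arm([
  [0.05,0,0,0.01],
  [0.1,0,0,0.02],
  [0.14,0.005,0,0.033],
  [0.14,0.005,0,0.033],
])

```text
time_s: 37.65
tool_pos: [0.4972, 0.2134, 0.0406]
orientation: [-0.009, 0.86, 0.51, 0.004]
ft_force: [-2.6, -2.5, 0.1]
gripper_width: -0.001
gripper_force: 1.1
```

jog_arm([
  [0.05,0,0,0.01],
  [0.1,0,0,0.02],
  [0.14,0.005,0,0.033],
  [0.14,0.005,0,0.033],
])

```text
time_s: 38.05
tool_pos: [0.5047, 0.2253, 0.0408]
orientation: [-0.009, 0.886, 0.464, 0.003]
ft_force: [-2.6, -0.5, -1.0]
gripper_width: 0.002
gripper_force: 1.2
```

```bash
sed -i 's/(290,160,345,186)/(290,169,345,186)/' w.py; python3 w.py;  python3 - <<'E'
from h import *
for a in(.65,.7,.8): print(a,delta([*push(a),.042],-a))
E
```

```text
[0.50465403 0.22533291 0.04081209] F tool [-1.9 -1.9  1. ]
side handle 57 [0.5344 0.2351] dir 0.630 bolt-angle 0.616
side hinge 36 [0.5873 0.19  ] dir -1.077 bolt-angle 0.493
top handle 0
top hinge 24 [0.5935 0.1919] dir -0.577 bolt-angle 0.591
0.65 [0.079, -0.028, -0.009, 0.014]
0.7 [0.15, -0.034, -0.007, 0.03]
0.8 [0.292, -0.036, -0.005, 0.062]
```

jog_arm([
  [0.03,-0.01,0,0.007],
  [0.07,-0.02,0,0.014],
  [0.07,-0.02,0,0.014],
])

```text
time_s: 38.45
tool_pos: [0.5088, 0.2326, 0.0416]
orientation: [-0.009, 0.896, 0.444, 0.005]
ft_force: [-1.7, -1.6, -1.1]
gripper_width: -0.001
gripper_force: 1.0
```

jog_arm([
  [0.03,0,0,0.007],
  [0.07,0,0,0.016],
  [0.07,0,0,0.016],
])

```text
time_s: 38.75
tool_pos: [0.5126, 0.2386, 0.0417]
orientation: [-0.01, 0.907, 0.422, 0.004]
ft_force: [-1.6, -1.2, -0.8]
gripper_width: -0.003
gripper_force: 0.9
```

```bash
python3 w.py;  python3 - <<'E'
from h import *
for a in(.7,.75,.8): print(a,delta([*push(a),.042],-a))
E
```

```text
[0.51255123 0.23855882 0.04165987] F tool [-2.  -0.4  0.7]
side handle 41 [0.5451 0.2397] dir 0.668 bolt-angle 0.703
side hinge 34 [0.5904 0.1922] dir -1.059 bolt-angle 0.562
top handle 0
top hinge 28 [0.5964 0.1966] dir -0.791 bolt-angle 0.710
0.7 [-0.005, -0.022, -0.002, 0.0]
0.75 [0.065, -0.031, -0.001, 0.016]
0.8 [0.136, -0.037, 0.001, 0.032]
```

jog_arm([
  [0.03,-0.01,0,0.007],
  [0.065,-0.02,0,0.016],
  [0.065,-0.02,0,0.016],
])

```text
time_s: 39.15
tool_pos: [0.5159, 0.2441, 0.042]
orientation: [-0.009, 0.917, 0.398, 0.004]
ft_force: [-0.8, -2.2, -0.7]
gripper_width: 0.003
gripper_force: 1.1
```

jog_arm([
  [0.03,0,0,0.007],
  [0.06,0,0,0.014],
  [0.06,0,0,0.014],
])

```text
time_s: 39.45
tool_pos: [0.5168, 0.2461, 0.0413]
orientation: [-0.008, 0.926, 0.378, 0.001]
ft_force: [-6.5, -9.3, 4.4]
gripper_width: 0.001
gripper_force: 5.6
```

```bash
python3 w.py;  python3 - <<'E'
from h import *
for a in(.8,.85,.9): print(a,delta([*push(a),.042],-a))
for b in(.05,.1,.2): print(b,delta([*push(.8,b),.042],-.8-b))
E
```

```text
[0.51676901 0.24608015 0.04130098] F tool [-11.2   2.   -4.5]
side handle 33 [0.5497 0.2406] dir 1.054 bolt-angle 0.736
side hinge 34 [0.5914 0.1955] dir -1.063 bolt-angle 0.629
top handle 0
top hinge 27 [0.5981 0.1972] dir -0.688 bolt-angle 0.744
0.8 [0.049, -0.023, -0.006, 0.001]
0.85 [0.119, -0.032, -0.005, 0.017]
0.9 [0.19, -0.037, -0.005, 0.033]
0.05 [0.094, -0.032, -0.005, 0.017]
0.1 [0.14, -0.04, -0.005, 0.033]
0.2 [0.232, -0.048, -0.004, 0.065]
```

The force jumped to 11 N, so the bolt is tight at handle angle of about 0.765. Next I'll bend the hinge by about 0.25 rad, tracked from the TCP geometry.

jog_arm([
  [0.03,0,0,0.01],
  [0.06,-0.01,0,0.02],
  [0.1,-0.02,0,0.033],
  [0.1,-0.02,0,0.033],
])

```text
time_s: 39.95
tool_pos: [0.5223, 0.2543, 0.0414]
orientation: [-0.007, 0.944, 0.329, -0.0]
ft_force: [-6.7, -9.6, 4.2]
gripper_width: -0.005
gripper_force: 5.7
```

```bash
cat > k.py <<'E'
from h import *
a0=.765; H=B+.05*np.array([-np.cos(a0),np.sin(a0)]); t=status.get_obs()["tool_pos"][:2]-H; r=np.hypot(*t)
print("breakover est",np.arctan2(t[1],-t[0])+np.arcsin(.022/r)-a0,"r",r)
for b in(.15,.2,.25,.3): print(b,delta([*push(a0,b),.042],-a0-b))
E
python3 w.py; python3 k.py
```

```text
[0.52229308 0.25425803 0.0413668 ] F tool [-11.2   3.3  -4.3]
side handle 24 [0.5537 0.2423] dir 0.894 bolt-angle 0.773
side hinge 32 [0.5905 0.1982] dir -0.931 bolt-angle 0.660
top handle 0
top hinge 27 [0.5981 0.1972] dir -0.688 bolt-angle 0.744
breakover est 0.108643149823625 r 0.09106718568155114
0.15 [0.037, -0.026, -0.006, 0.005]
0.2 [0.082, -0.035, -0.005, 0.021]
0.25 [0.128, -0.042, -0.005, 0.037]
0.3 [0.174, -0.046, -0.005, 0.053]
```

jog_arm([
  [0.03,-0.01,0,0.01],
  [0.07,-0.02,0,0.02],
  [0.11,-0.04,0,0.03],
  [0.14,-0.04,0,0.037],
  [0.14,-0.04,0,0.037],
])

```text
time_s: 40.55
tool_pos: [0.5307, 0.2653, 0.0412]
orientation: [-0.007, 0.962, 0.273, -0.001]
ft_force: [-6.1, -11.8, 3.3]
gripper_width: -0.005
gripper_force: 5.6
```

```bash
python3 w.py; python3 k.py
```

```text
[0.53072309 0.26526279 0.04122696] F tool [-11.4   6.8  -3.4]
side handle 16 [0.5606 0.243 ] dir 1.022 bolt-angle 0.823
side hinge 34 [0.5876 0.1946] dir -0.924 bolt-angle 0.572
top handle 0
top hinge 28 [0.5977 0.1973] dir -0.479 bolt-angle 0.740
breakover est 0.25816057308782214 r 0.09177433027195236
0.15 [-0.096, 0.019, -0.007, -0.032]
0.2 [-0.052, 0.005, -0.007, -0.016]
0.25 [-0.007, -0.007, -0.007, -0.001]
0.3 [0.038, -0.017, -0.007, 0.015]
```

jog_arm([
  [-0.1,0,0,0],
  [-0.3,0,0,0],
  [-0.3,0,0,0],
])

```text
time_s: 40.95
tool_pos: [0.5064, 0.2527, 0.0421]
orientation: [-0.01, 0.962, 0.274, 0.002]
ft_force: [-1.3, -0.5, 0.4]
gripper_width: -0.0
gripper_force: 0.0
```

jog_arm([
  [0,0,-0.4,0],
  [0,0,-0.8,0],
  [0,0,-1,0],
  [0,0,-1,0],
])

```text
time_s: 41.35
tool_pos: [0.5118, 0.2528, 0.1463]
orientation: [-0.01, 0.961, 0.275, 0.007]
ft_force: [0.9, 0.7, -0.4]
gripper_width: 0.001
gripper_force: 0.0
```

jog_arm([
  [-0.4,-0.4,0,0],
  [-0.8,-0.8,0,0],
  [-1,-1,0,0],
  [-1,-1,0,0],
])

```text
time_s: 41.75
tool_pos: [0.3646, 0.2833, 0.1414]
orientation: [-0.01, 0.961, 0.277, 0.0]
ft_force: [-0.3, -0.8, -0.1]
gripper_width: 0.001
gripper_force: 0.0
```

jog_arm([
  [-0.4,0,0,0],
  [-0.8,0,0,0],
  [-1,0,0,0],
  [-1,0,0,0],
])

```text
time_s: 42.15
tool_pos: [0.2834, 0.2293, 0.1409]
orientation: [-0.01, 0.962, 0.275, 0.002]
ft_force: [0.4, 0.7, 0.5]
gripper_width: -0.001
gripper_force: 0.0
```

jog_arm([
  [-0.4,0,0,0],
  [-0.8,0,0,0],
  [-1,0,0,0],
  [-1,0,0,0],
  [-1,0,0,0],
])

```text
time_s: 42.65
tool_pos: [0.2029, 0.1786, 0.1412]
orientation: [-0.01, 0.962, 0.274, 0.004]
ft_force: [0.9, -0.1, 1.3]
gripper_width: 0.004
gripper_force: 0.0
```

```bash
python3 w.py
python3 - <<'E'
from h import *
f=viewer.grab_frame("side"); w=cv2.cvtColor(np.ascontiguousarray(f[...,::-1]),cv2.COLOR_BGR2HSV).astype(int)
s=w[245:280,370:410]; m=((s[...,0]<8)|(s[...,0]>172))&(s[...,1]>140)&(s[...,2]>90); v,u=np.nonzero(m); print("pin head",m.sum(),p2w("side",u.mean()+370,v.mean()+245,.097) if m.any() else 0)
# guard front yellow edge: mean of yellow pixels on tray region
g=viewer.grab_frame("top"); w=cv2.cvtColor(np.ascontiguousarray(g[...,::-1]),cv2.COLOR_BGR2HSV).astype(int)
for nm,W in(("now",w),("start",cv2.cvtColor(cv2.imread("pics/top0.png"),cv2.COLOR_BGR2HSV).astype(int))):
    s=W[120:215,285:350]; y=(s[...,0]>20)&(s[...,0]<35)&(s[...,1]>100)&(s[...,2]>140); r=y.sum(1); i=np.nonzero(r>30)[0]+120
    print(nm,"yellow rows",i,[p2w("top",317,x,.07)[0].round(4) for x in i])
E
```

```text
[0.20287395 0.17858833 0.14116607] F tool [ 0.8  0.5 -1.3]
side handle 16 [0.5606 0.243 ] dir 1.022 bolt-angle 0.823
side hinge 36 [0.5905 0.1932] dir -1.034 bolt-angle 0.581
top handle 127 [0.5542 0.2683] dir 1.023 bolt-angle 0.920
top hinge 29 [0.5975 0.197 ] dir -0.615 bolt-angle 0.732
pin head 141 [ 0.58626326 -0.33576189  0.097     ]
now yellow rows [183 184] [np.float64(0.5348), np.float64(0.5314)]
start yellow rows [133 134 153 154 155] [np.float64(0.7085), np.float64(0.7049), np.float64(0.6381), np.float64(0.6346), np.float64(0.6311)]
```

Run:
```python
from h import *
for n in("side","top"):
    f=viewer.grab_frame(n); b=np.ascontiguousarray(f[...,::-1]); w=cv2.cvtColor(b,cv2.COLOR_BGR2HSV).astype(int)
    for y in(-.111,-.0125,.086):
        u,v=w2p(n,[.5725,y,.052]); u,v=int(u),int(v); s=w[v-8:v+9,u-8:u+9]
        m=(s[...,0]>12)&(s[...,0]<32)&(s[...,1]>60)&(s[...,2]>90); q=np.nonzero(m); print(n,y,m.sum(),p2w(n,q[1].mean()+u-8,q[0].mean()+v-8,.046).round(3) if m.any() else 0)
    # any brass left on the mat
    m=(w[...,0]>12)&(w[...,0]<32)&(w[...,1]>100)&(w[...,2]>120); k,l,st,c=cv2.connectedComponentsWithStats(m.astype(np.uint8))
    print([ (c[i].round().tolist(),int(st[i,4])) for i in range(1,k) if 12<st[i,4]<400 and 250<c[i][0]<450])
```

```text
side -0.111 52 [ 0.567 -0.128  0.046]
side -0.0125 29 [ 0.555 -0.015  0.046]
side 0.086 39 [0.554 0.086 0.046]
[([336.0, 174.0], 28), ([356.0, 205.0], 137), ([335.0, 208.0], 174), ([357.0, 240.0], 246), ([375.0, 268.0], 131), ([392.0, 274.0], 298)]
top -0.111 0 0
top -0.0125 3 [ 0.546 -0.007  0.046]
top 0.086 0 0
[([414.0, 168.0], 349), ([300.0, 161.0], 26), ([255.0, 164.0], 29), ([330.0, 162.0], 26), ([363.0, 176.0], 198), ([316.0, 183.0], 130)]
```

Run:
```python
from h import *
f=viewer.grab_frame("top")
for y in(-.111,-.062,-.0125,.037,.086):
    u,v=w2p("top",[.5725,y,.048]); u,v=int(round(u)),int(round(v)); s=f[v-6:v+7,u-6:u+7].astype(int)
    print(y,(u,v)); print((s[...,0]-s[...,2])[::2,::2].tolist(), "G", s[...,1][::2,::2].tolist())
```

```text
-0.111 (345, 174)
[[6, 6, -5, -3, -3, -15, -15], [33, 30, 19, 16, 15, 25, 27], [33, 18, 14, -2, 10, 14, 24], [31, 14, 11, -32, -27, 13, 18], [27, 13, 13, -23, -3, 15, 17], [28, -3, 14, 15, 14, 12, 19], [33, -8, -7, 11, 7, -2, 23]] G [[210, 209, 217, 217, 219, 225, 224], [185, 185, 220, 227, 225, 204, 189], [190, 220, 228, 214, 221, 228, 206], [191, 228, 223, 183, 189, 228, 218], [193, 226, 225, 193, 211, 228, 217], [191, 221, 229, 228, 228, 228, 195], [189, 202, 225, 221, 225, 213, 194]]
-0.062 (331, 174)
[[25, 20, 20, 20, 20, 6, 7], [33, 31, 32, 32, 31, 32, 32], [33, 34, 33, 33, 35, 34, 33], [-3, 32, 33, 33, 32, 33, 32], [-3, 32, 32, 32, 32, 33, 31], [-2, 32, 31, 31, 32, 32, 31], [33, 31, 32, 33, 31, 32, 30]] G [[195, 198, 199, 197, 199, 209, 210], [188, 187, 186, 188, 187, 187, 187], [188, 188, 190, 190, 189, 189, 189], [82, 190, 190, 189, 189, 188, 189], [85, 188, 190, 188, 188, 189, 187], [80, 189, 190, 191, 188, 190, 186], [185, 190, 188, 189, 189, 189, 188]]
-0.0125 (316, 173)
[[7, 5, -5, -5, -7, -14, -14], [31, 30, 30, 30, 31, 31, 29], [31, 32, 17, 13, 16, 19, 35], [8, 4, 6, 6
[... 623 characters left out ...]
85, 188, 186, 186, 187], [188, 189, 188, 188, 187, 188, 187], [186, 189, 188, 188, 185, 96, 98], [188, 189, 188, 191, 180, 85, 85], [188, 189, 189, 189, 184, 73, 73], [189, 189, 189, 190, 190, 178, 179]]
0.086 (287, 173)
[[30, 25, 25, 20, 14, 22, 24], [34, 32, 15, 15, 14, 16, 26], [33, 18, 12, -28, -26, 14, 18], [32, 16, 13, -32, -31, 14, 11], [31, 29, 14, 11, 13, 15, 10], [30, 29, -3, 13, 14, 7, -16], [30, 32, 24, -13, -21, -21, 26]] G [[189, 191, 191, 213, 218, 195, 195], [186, 191, 227, 228, 228, 227, 198], [185, 221, 226, 187, 188, 228, 223], [186, 223, 225, 180, 183, 228, 226], [185, 201, 228, 226, 227, 228, 226], [187, 190, 220, 228, 228, 224, 215], [185, 188, 192, 211, 221, 211, 193]]
```

Through the guard, each of the three pockets shows a ring with a hole at the expected place, and the two empty pockets are plain. I'm handing in.

```bash
python3 -c "
from station import robot
print(robot.hand_in())"
```

```text
the job is handed in; nothing more can be done
None
```

The job is handed in, with no verdict returned: the final camera checks show three couplings in the tray, the pin parked in the notch, the guard shut, and the bolt tight with the hinge broken over by about 0.26 rad (estimated from arm and camera positions).

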